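# Slide a heavy slide box over the sill into its dock tray

### The arm

A 6-joint arm with a two-finger parallel gripper is mounted at the origin on a cart in front of the work surface, level with it; the furniture and walls round the work are solid. World frame = base frame: x ahead of the robot, y to its left, z up, the work surface at z = 0. Lengths are in m, angles in degrees, forces in N, time in s.
With the tool pointing down it reaches from about 0.35 to 0.875 m from the base axis. Payload 4.2 kg.
Tool frame: the origin (TCP) lies midway between the tips of the shut fingers; the grasp point (between the pads) lies 19 mm behind it (hold_point_z is the z of the grasp point in the tool frame, in m); z points along the fingers, y is the direction in which the jaws open and shut (so a half turn about z gives the same grasp; the last joint's range is limited). The gripper opens to 87 mm and grips with 3 to 60 N. Pads are 19 mm wide; open, the fingers measure 117 mm over their backs; the gripper's body (75 mm by 190 mm) begins 51 mm behind the grasp point.
Start: joints at [-54.97, 22.042, 0.453, 0, -68.411, -14.817], TCP at [0.216, -0.586, 0.202] pointing down, gripper open.
Joint ranges: [-179.83, 179.83], [-69.29, 118.12], [-61.27, 80.66], [-181.25, 117.63], [-171.15, -9.14], [-177.46, 177.46]. Speed limits (degrees/s): [159.86, 159.86, 180, 180, 180, 180].

### API

Orientations are given as a 3x3 rotation matrix whose columns are the frame's x, y, z axes.
In Python, from station import * gives the robot as it stands. The module is installed in compiled form; this text tells all that it offers.
- The arm moves only by the tool jog_arm, never from a script. Its argument "moves" is a list of rows, each a list of 7 numbers: the closure, from -1 (fully open) to 1 (shut), then the shift along the tool's x, y, z in m, then the turn, a rotation vector about the tool's x, y, z in rad. In form: [[gripper, x, y, z, wx, wy, wz], ...]. A call has exactly 10 rows; each row is the pose to reach, as a shift and turn from the pose commanded when the call began, along the tool's axes at that moment; what a row does not reach only later rows make up. A row lasts 1/12 s, in which the tool goes at most 41.7 mm and 7.16 degrees, less where a joint would pass 70% of its speed; a pose out of reach is approached as far as the arm can. A call with a gripper value outside its range is refused whole. The fingers move at their own pace and stop on an object; the grip force is fixed at half the most. Time passes only in rows, so rows that repeat a pose let the fingers close, or fill a call up. It gives the time, the measured TCP pose, the force and the opening at its end, in the units of the state.
- sense(): the state, without advancing time (a new reading comes with each control period).
- capture(name): name is "scene" or "side" or "wrist"; returns a dict with "frame" (480x640x3 uint8, red, green, blue), "fov_y" (degrees; the focal length in pixels is half the picture's height over the tangent of half this angle, whatever the lens; pixels are square), "cx", "cy" (the principal point, pixels), "world_from_camera" (4x4, takes a point from camera to world coordinates). Camera axes: x right, y down, z forward; pixel columns grow to the right and rows downward; lengths in m; the calibration is good to about 2 mm. A picture is of the moment at which its call begins. There is no depth.
- finish_job(): hands the job in, once; it reports no verdict.
The state is a dict: "time_s": time; "joints": joint angles; "joint_velocities": joint speeds; "effort": joint torques, N m; "tcp_pos": TCP position; "ee_rot": TCP orientation; "wrist_force": force on the tool from outside, world axes, zero at the start; "moment": the same for the moment, N m; "gripper_width": opening from 0.0 (shut) to 1.0 (fully open).
Only numpy, scipy, OpenCV 4.12 (cv2) and the standard library are available. Lean on these libraries where they do the work, as an engineer would, in place of code of your own. Each camera call takes 0.05 s, during which the arm holds its last target.

### The job

Put the heavy flat slide box away in the metal dock tray: lift only its leading edge (the end with the handle) onto the tray's front sill, without carrying the box or tipping it steeply, then slide the box on over the sill until it lies flat inside. Slide it fully home, gently, so that the sprung foot of the end stop is pressed right in, then let go and leave it there. Do not ram the sill or the end stop, and leave the small bottle and the beaker beside the tray where they stand.

Things in the scene. Friction and masses are not known exactly. Their poses are not given: they have to be found in the camera images.
- slide_box: dark grey closed flat box of glass slides, about 0.8 kg, lid fixed. Body 91 mm long in its x, 126 mm wide in its y, 38 mm high (rims and catch stand out up to 3 mm more). Origin: centre of its underside; z up; +x is its leading end, with the handle, which faces the tray's sill, 15 to 40 mm before it, turned by up to 0.2 rad. It slides with 3 to 8 N of friction.
- box_handle (a point): middle of the handle bar on the lid: round black bar, 14 mm thick, 70 mm long along the box's y, on a foot at each end; its axis is 62 mm above the underside and 26 mm ahead of the box's origin; 17 mm free under it. The bar turns between two finger pads, so the box pivots on its rear edge as the handle is raised.
- box_front (a point): middle of the leading lower edge of the box, 45 mm ahead of its origin
- box_rear (a point): middle of the rear lower edge of the box, 46 mm behind its origin. While the box tips forward over the sill this edge must rise about 18 mm: fingers that push level on the rear face hold it down by friction and jam the box against the sill, so the push should climb with the edge (or the leading end be brought further on by the handle).
- tray: fixed plain metal tray 150 x 150 mm. Origin: on the bench, middle of the sill's outer face; +x is the direction into the tray, z up. The sill (x 0 to 8 mm) is 12 mm high; behind it the tray floor is 6 mm above the bench. Side walls 20 mm high, 140 mm apart inside; back wall 30 mm high, inner face at x = 145 mm.
- sill: the tray's front sill, a cross bar 8 mm thick, 140 mm long and 12 mm high above the bench; origin in the middle of its top. A push of 30 N on it is too much.
- end_stop: dark holder block at the middle of the tray's back wall (origin at tray x = 154 mm, 6 mm above the bench), with the set rod it carries towards the sill and the rubber foot on that rod: 70 mm wide, centred 20 mm above the bench, sprung. More than 18 N on it is too much.
- bottle_small: small white bottle with blue cap, 40 mm across, 75 mm high; bystander; origin under its centre
- beaker: glass beaker, 54 mm across, 70 mm high; bystander; origin under its centre
- stop_mark (a point): a fixed point on the back wall's inner face behind the foot. The foot's untouched face stands 18 to 36 mm from here towards the sill: set anew each time, not measured, to be found by feel. The foot gives 6 mm under about 2 N, then is solid on its rod. Home means pressed in to the solid; the box's own friction then keeps it pressed in after letting go.

How it is judged:
By the outcome, as a careful person would: the job done as asked, in the order asked, and still so for the second after the job is handed in, with the robot touching nothing.
It also fails if it takes over 72 s, if anything falls off the work surface, if the arm or the gripper's body presses on something with over 40 N, if the wrist force passes 120 N, or if a joint passes its speed limit or range.

## Working session

There is one attempt and no reset: what is moved stays moved. The work goes in short steps, Python scripts to look and compute and a tool call to move; the robot and the scene stay as the last step left them, time stands still between calls to the robot, and variables do not carry over. Pictures are saved under pics/ and viewed, and the job is handed in when it is done.

Besides the shell and the picture viewer there is one more tool, called after "Call:" by a JSON object that holds its "fn" and its "kwargs", one argument or row to a line. jog_arm: Moves the arm, as the interface text tells. Its arguments: {"type":"object","properties":{"moves":{"type":"array"}},"required":["moves"]}

```bash
mkdir -p pics; ls
python3 - <<'E'
from station import *
import cv2,numpy as np,pickle
s=sense(); print(s)
for n in ["scene","side","wrist"]:
    c=capture(n); pickle.dump(c,open(f"pics/{n}0.pkl","wb"))
    cv2.imwrite(f"pics/{n}0.png",c["frame"][:,:,::-1]); print(n,c["fov_y"],c["cx"],c["cy"],np.round(c["world_from_camera"],3))
E
```

```text
pics
{'time_s': 0.0, 'joints': array([-5.49702053e+01,  2.20915552e+01,  3.78546139e-01, -2.82516146e-02,
       -6.84107761e+01, -1.48165839e+01]), 'joint_velocities': array([ 0.02562886,  0.07531156,  0.12405611,  0.02751949,  0.04553693,
       -0.04344881]), 'effort': array([-8.42794498e-05, -3.90663671e+01,  1.87403852e+01,  4.21976656e+00,
        1.09728935e-02, -1.73680305e-04]), 'tcp_pos': array([ 0.21573143, -0.58589047,  0.20084477]), 'ee_rot': array([[-9.38476177e-01, -3.45342899e-01, -8.64645439e-04],
       [-3.45343964e-01,  9.38473983e-01,  2.03223883e-03],
       [ 1.09628001e-04,  2.20580781e-03, -9.99997561e-01]]), 'wrist_force': array([-0.37658913,  0.60374604,  0.09542829]), 'moment': array([-0.06273748,  0.00914398, -0.02541947]), 'gripper_width': 1.002593929052881}
scene 45.487550394717175 327.273701386235 244.3230219525092 [[-0.889 -0.251  0.384  0.15 ]
 [-0.458  0.521 -0.72   1.038]
 [-0.019 -0.816 -0.578  0.584]
 [ 0.     0.     0.     1.   ]]
side 42.73434238918778 320.9930090122828 244.08246048225706 [[ 0.996 -0.067  0.052  0.431]
 [-0.083 -0.631  0.771 -0.208]
 [-0.019 -0.773 -0.635  0.611]
 [ 0.     0.     0.     1.   ]]
wrist 71.26990657686989 320.02848744462284 240.54432180382705 [[-0.346  0.901  0.262  0.145]
 [ 0.938  0.331  0.1   -0.613]
 [ 0.003  0.28  -0.96   0.385]
 [ 0.     0.     0.     1.   ]]
```

View pics/scene0.png

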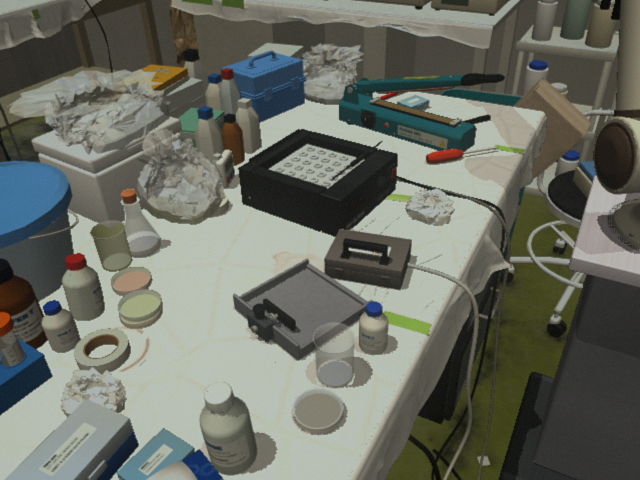

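View pics/side0.png

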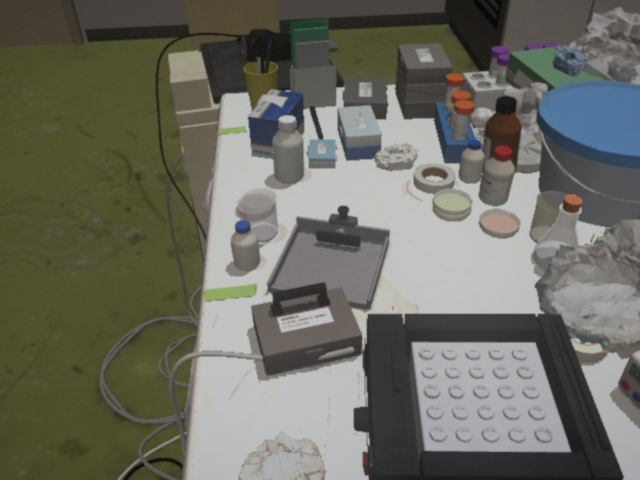

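View pics/wrist0.png

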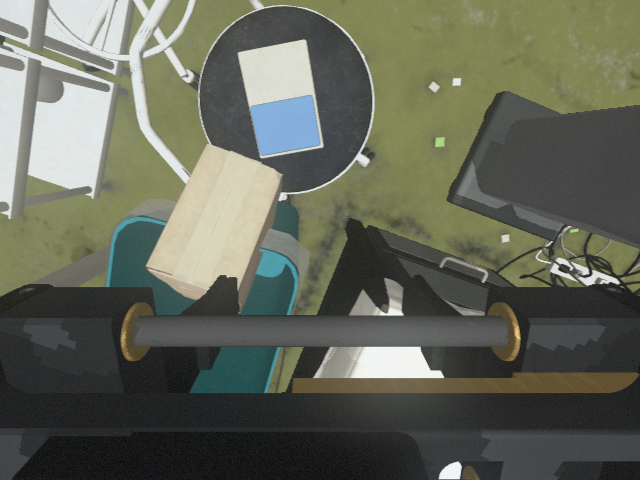

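The scene and side views show the box (scene ≈ (368,258), side ≈ (305,330)) in front of the tray (scene ≈ (300,305), side ≈ (332,262)). The bottle and beaker stand on its left in the side view. I'll enlarge these areas to read the corners.

Run:
```python
import cv2
a=cv2.imread("pics/side0.png")[195:380,190:400]; cv2.imwrite("pics/side0z.png",cv2.resize(a,None,fx=3.2,fy=3.2,interpolation=cv2.INTER_CUBIC))
a=cv2.imread("pics/scene0.png")[220:390,225:425]; cv2.imwrite("pics/scene0z.png",cv2.resize(a,None,fx=3.5,fy=3.5,interpolation=cv2.INTER_CUBIC))
```

```text
(no output)
```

View pics/side0z.png

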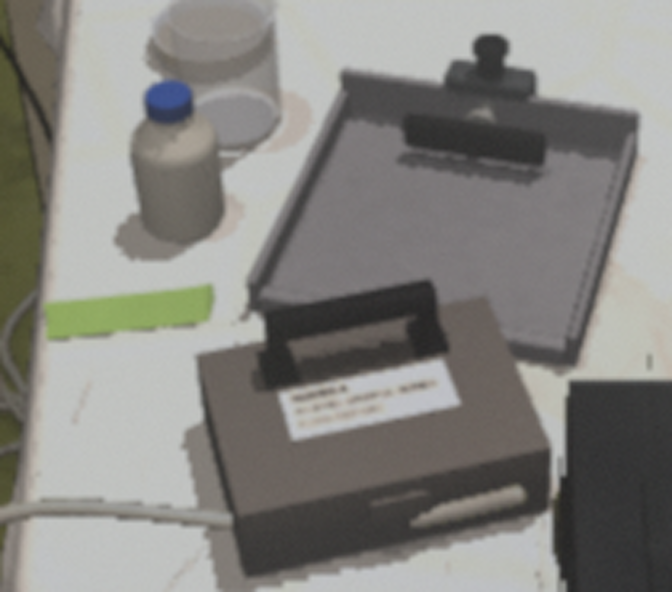

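View pics/scene0z.png

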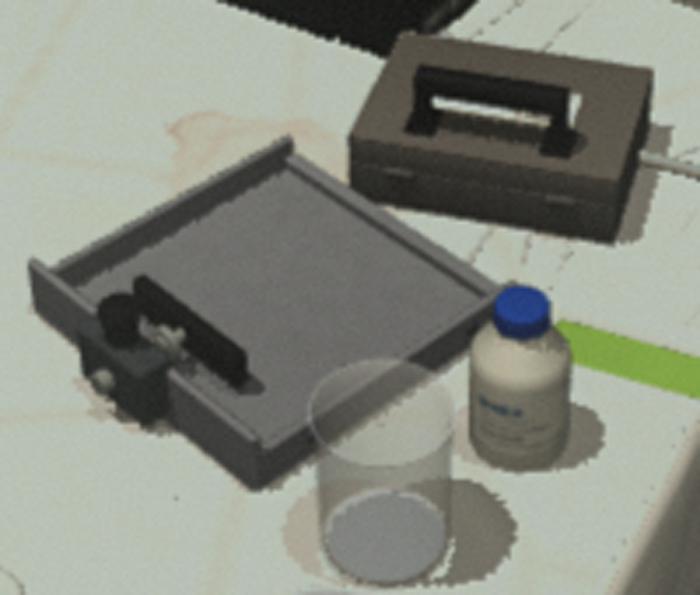

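```bash
cat > h.py <<'E'
import numpy as np,pickle,cv2
def ray(c,u,v):
    f=240/np.tan(np.radians(c["fov_y"])/2); T=c["world_from_camera"]
    d=T[:3,:3]@np.array([(u-c["cx"])/f,(v-c["cy"])/f,1.]); return T[:3,3],d/np.linalg.norm(d)
def onz(c,u,v,z):
    o,d=ray(c,u,v); return o+d*(z-o[2])/d[2]
def tri(c1,p1,c2,p2):
    o1,d1=ray(c1,*p1);o2,d2=ray(c2,*p2)
    A=np.c_[d1,-d2]; t=np.linalg.lstsq(A,o2-o1,rcond=None)[0]
    a=o1+t[0]*d1;b=o2+t[1]*d2; return (a+b)/2,np.linalg.norm(a-b)
def proj(c,P):
    f=240/np.tan(np.radians(c["fov_y"])/2); T=np.linalg.inv(c["world_from_camera"]); q=T[:3,:3]@np.array(P)+T[:3,3]
    return np.array([c["cx"]+f*q[0]/q[2],c["cy"]+f*q[1]/q[2]])
E
python3 - <<'E'
from h import *
S=pickle.load(open("pics/side0.pkl","rb"));C=pickle.load(open("pics/scene0.pkl","rb"))
s=lambda x,y:(190+x/3.2,195+y/3.2); c=lambda x,y:(225+x/3.5,220+y/3.5)
np.set_printoptions(precision=4,suppress=True)
P={'box FL(-x)':((198,355),(652,70),.038) ,'box FR':((488,297),(350,138),.038),'RL':((240,515),(652,70),.038),'RR':((550,450),(405,33),.038),
'FLs':((198,355),(622,182),.038),'barL':((268,322),(572,93),.065),'barR':((434,291),(417,73),.065),
'tFL':((250,287),(500,285),.02),'tFR':((577,347),(290,138),.02),'tBL':((343,72),(258,445),.03),'tBR':((637,115),(32,262),.03)}
for k,(a,b,z) in P.items(): print(k,onz(S,*s(*a),z)[:2],onz(C,*c(*b),z)[:2],*tri(S,s(*a),C,c(*b)))
# bottle cap top, beaker base
print('cap',onz(S,*s(169,92),.075),onz(C,*c(523,297),.075)); print('beaker base',onz(S,*s(235,120),.0),onz(C,*c(387,540),.0))
print('foot face', onz(S,*s(403,150),.01),onz(S,*s(543,165),.01), onz(C,*c(250,385),.01))
E
```

```text
box FL(-x) [0.3771 0.3698] [0.3931 0.2854] [0.379  0.3339 0.0731] 0.002875874807531467
box FR [0.4993 0.3919] [0.4973 0.3956] [0.499  0.3934 0.0363] 0.0010598016980517602
RL [0.3932 0.283 ] [0.3931 0.2854] [0.3934 0.284  0.037 ] 0.00044196461390924835
RR [0.5138 0.3038] [0.5126 0.3078] [0.514  0.3054 0.0362] 0.0002521360332215189
FLs [0.3771 0.3698] [0.3747 0.3721] [0.3761 0.3707 0.0368] 0.0017279661198988056
barL [0.4074 0.3583] [0.4067 0.3548] [0.4068 0.3566 0.0664] 0.001373222711405854
barR [0.4748 0.3694] [0.4755 0.3707] [0.4753 0.3702 0.0645] 0.0009593938297188108
tFL [0.398  0.4279] [0.403  0.4393] [0.4012 0.4343 0.0154] 0.007331792116584528
tFR [0.5356 0.3764] [0.5342 0.3867] [0.5369 0.3813 0.0153] 0.0009093219266423956
tBL [0.4468 0.5675] [0.4438 0.5752] [0.4464 0.572  0.0263] 0.0011663613071784909
tBR [0.5848 0.5182] [0.5841 0.5239] [0.5857 0.5216 0.0275] 0.0005190242563600752
cap [0.3668 0.5008 0.075 ] [0.3677 0.5001 0.075 ]
beaker base [0.3914 0.5732 0.    ] [0.3906 0.5719 0.    ]
foot face [0.473  0.5281 0.01  ] [0.5389 0.5097 0.01  ] [0.4741 0.5304 0.01  ]
```

```bash
cat > fit.py <<'E'
from h import *
from scipy.optimize import least_squares
S=pickle.load(open("pics/side0.pkl","rb"));C=pickle.load(open("pics/scene0.pkl","rb"))
s=lambda x,y:(190+x/3.2,195+y/3.2); c=lambda x,y:(225+x/3.5,220+y/3.5)
def world(p,q): 
    a=p[2]; return np.array([p[0]+q[0]*np.cos(a)-q[1]*np.sin(a),p[1]+q[0]*np.sin(a)+q[1]*np.cos(a),q[2]])
obs=[(S,s(250,287),(0,.075,.02)),(S,s(577,347),(0,-.075,.02)),(S,s(343,72),(.15,.075,.03)),(S,s(637,115),(.15,-.075,.03)),
(C,c(290,138),(0,-.075,.02)),(C,c(32,262),(.15,-.075,.03)),(C,c(258,445),(.15,.075,.03))]
r=least_squares(lambda p:np.concatenate([proj(k,world(p,q))-u for k,u,q in obs]),[.47,.41,1.23])
T=r.x; 
obb=[(S,s(198,355),(.0455,.063,.038)),(S,s(488,297),(.0455,-.063,.038)),(S,s(240,515),(-.0455,.063,.038)),(S,s(550,450),(-.0455,-.063,.038)),
(C,c(652,70),(-.0455,.063,.038)),(C,c(350,138),(.0455,-.063,.038)),(C,c(405,33),(-.0455,-.063,.038)),(C,c(622,182),(.0455,.063,.038)),
(C,c(352,190),(.0455,-.063,0)),(C,c(612,243),(.0455,.063,0))]
r2=least_squares(lambda p:np.concatenate([proj(k,world(p,q))-u for k,u,q in obb]),[.445,.338,1.75])
B=r2.x
if __name__=="__main__":
    np.set_printoptions(precision=4,suppress=True)
    print('tray',T,np.degrees(T[2]),r.fun.reshape(-1,2).round(1).tolist()); print('box',B,np.degrees(B[2]),r2.fun.reshape(-1,2).round(1).tolist())
    def totray(w): d=np.array(w)[:2]-T[:2]; a=T[2]; return np.array([d[0]*np.cos(a)+d[1]*np.sin(a),-d[0]*np.sin(a)+d[1]*np.cos(a)])
    for n,q in dict(FL=(.0455,.063,0),FR=(.0455,-.063,0),bar=(.026,0,.062)).items(): w=world(B,q); print(n,w,totray(w))
    print('bottle',totray((.367,.5)),'beaker',totray((.391,.5725)))
    for nm,k,f,sc,off in (("side",S,3.2,3.2,(190,195)),("scene",C,3.5,3.5,(225,220))):
        im=cv2.imread(f"pics/{nm}0z.png")
        def L(p,a,b,col):
            u=[tuple(int(v) for v in (proj(k,world(p,q))-off)*sc) for q in(a,b)]; cv2.line(im,*u,col,1)
        for z in(0,.02):
            for a,b in(((0,.075),(0,-.075)),((0,-.075),(.15,-.075)),((.15,-.075),(.15,.075)),((.15,.075),(0,.075))): L(T,(*a,z),(*b,z),(0,0,255))
        L(T,(0,.07,.012),(0,-.07,.012),(0,255,255));L(T,(.008,.07,.012),(.008,-.07,.012),(0,255,255))
        for z in(0,.038):
            x,y=.0455,.063
            for a,b in(((x,y),(x,-y)),((x,-y),(-x,-y)),((-x,-y),(-x,y)),((-x,y),(x,y))): L(B,(*a,z),(*b,z),(0,255,0))
        L(B,(.026,.035,.062),(.026,-.035,.062),(255,0,0))
        cv2.imwrite(f"pics/{nm}_ov.png",im)
E
python3 fit.py
```

```text
tray [0.4661 0.405  1.2324] 70.61091068005729 [[-1.9, -0.9], [0.5, -2.0], [-1.2, -1.4], [0.8, -1.5], [0.5, -2.6], [-0.6, -1.4], [0.5, -2.1]]
box [0.4459 0.3374 1.7456] 100.01623961850187 [[-0.9, -0.7], [0.4, -0.7], [-1.2, 0.9], [1.6, -0.0], [1.6, -1.0], [-0.8, -1.2], [-0.6, -1.7], [-0.5, -0.5], [-0.8, 2.5], [1.0, 1.0]]
FL [0.3759 0.3713 0.    ] [-0.0618  0.0739]
FR [0.5    0.3932 0.    ] [ 0.0001 -0.0359]
bar [0.4413 0.363  0.062 ] [-0.0478  0.0094]
bottle [0.0567 0.125 ] beaker [0.133  0.1265]
```

View pics/side_ov.png

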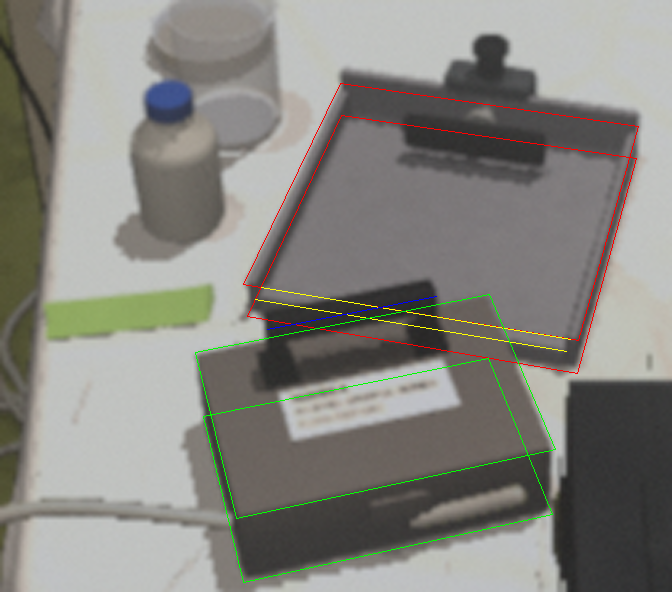

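View pics/scene_ov.png

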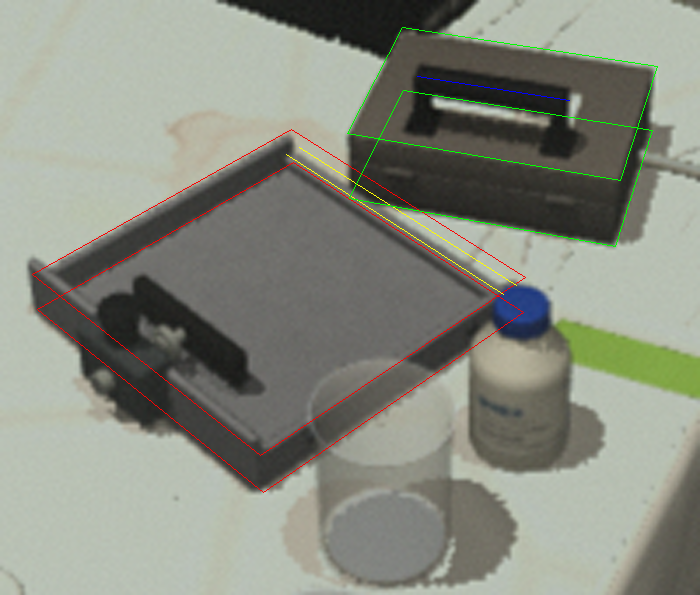

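Both overlays match within a few mm, though the real sill sits about 3 mm further from the box than in the model. The box is turned about 29° from the tray axis, more than the text says. Its right front corner nearly touches the sill, so I'll back it off and square it up by the handle first.

Call:
{"fn": "jog_arm", "kwargs": {
  "moves": [
    [-1,-0.03,0.02,-0.02,0,0,0],
    [-1,-0.065,0.045,-0.04,0,0,0.05],
    [-1,-0.1,0.07,-0.06,0,0,0.1],
    [-1,-0.134,0.094,-0.06,0,0,0.15],
    [-1,-0.168,0.117,-0.06,0,0,0.178],
    [-1,-0.201,0.141,-0.06,0,0,0.178],
    [-1,-0.235,0.165,-0.06,0,0,0.178],
    [-1,-0.268,0.188,-0.06,0,0,0.178],
    [-1,-0.3,0.211,-0.06,0,0,0.178],
    [-1,-0.335,0.234,-0.06,0,0,0.178]
  ]
}}

```text
time_s: 0.98
tcp_pos: [0.4466, -0.2536, 0.262]
ee_rot: [[-0.985, -0.174, 0.0], [-0.174, 0.985, 0.0], [-0.0, 0.0, -1.0]]
wrist_force: [-0.7, -0.4, -0.1]
gripper_width: 0.995
```

Run:
```python
from station import *
import numpy as np
s=sense();R=s["ee_rot"];print(s["joints"].round(1),s["tcp_pos"],np.degrees(np.arctan2(R[1,1],R[0,1])))
print(R.T@(np.array([.441,.363,.20])-s["tcp_pos"]))
```

```text
[-11.5   8.8  -9.1  -0.  -72.1 -68.5] [ 0.44661033 -0.25357872  0.26201163] 100.01951298797069
[-0.10174162  0.60814083  0.0621258 ]
```

Call:
{"fn": "jog_arm", "kwargs": {
  "moves": [
    [-1,-0.005,0.03,0,0,0,0],
    [-1,-0.012,0.07,0,0,0,0],
    [-1,-0.018,0.11,0,0,0,0],
    [-1,-0.024,0.15,0,0,0,0],
    [-1,-0.031,0.19,0,0,0,0],
    [-1,-0.037,0.23,0,0,0,0],
    [-1,-0.044,0.27,0,0,0,0],
    [-1,-0.05,0.31,0,0,0,0],
    [-1,-0.057,0.35,0,0,0,0],
    [-1,-0.063,0.39,0,0,0,0]
  ]
}}

```text
time_s: 1.82
tcp_pos: [0.4397, 0.1413, 0.2621]
ee_rot: [[-0.985, -0.174, 0.0], [-0.174, 0.985, 0.0], [-0.0, 0.0, -1.0]]
wrist_force: [1.0, 0.1, -0.5]
gripper_width: 1.003
```

Call:
{"fn": "jog_arm", "kwargs": {
  "moves": [
    [-1,-0.006,0.04,0.01,0,0,0],
    [-1,-0.013,0.08,0.02,0,0,0],
    [-1,-0.019,0.12,0.03,0,0,0],
    [-1,-0.026,0.16,0.045,0,0,0],
    [-1,-0.032,0.195,0.06,0,0,0],
    [-1,-0.035,0.215,0.08,0,0,0],
    [-1,-0.035,0.215,0.1,0,0,0],
    [-1,-0.035,0.215,0.12,0,0,0],
    [-1,-0.035,0.215,0.14,0,0,0],
    [-1,-0.035,0.215,0.15,0,0,0]
  ]
}}

```text
time_s: 2.65
tcp_pos: [0.4361, 0.356, 0.1089]
ee_rot: [[-0.985, -0.174, -0.004], [-0.174, 0.985, -0.004], [0.004, -0.003, -1.0]]
wrist_force: [1.0, 0.1, 0.9]
gripper_width: 1.001
```

Run:
```python
from station import *
import numpy as np,cv2
s=sense();R=s["ee_rot"];print(s["joints"].round(1),s["tcp_pos"],s["wrist_force"],np.degrees(np.arctan2(R[1,1],R[0,1])))
print(R.T@(np.array([.441,.363,.043])-s["tcp_pos"]))
a=[capture(n)["frame"][:,:,::-1] for n in("side","scene","wrist")]
cv2.imwrite("pics/a1.png",np.hstack([cv2.resize(a[0][180:400,180:420],(400,367)),cv2.resize(a[1][180:400,220:460],(400,367))])); cv2.imwrite("pics/w1.png",a[2])
```

```text
[ 5.570e+01  2.110e+01 -1.550e+01 -1.000e-01 -5.370e+01 -1.357e+02] [0.43610678 0.35603855 0.1089422 ] [0.96732725 0.1304212  0.91067181] 100.00533053562488
[-0.00629875  0.00620573  0.06589836]
```

View pics/a1.png

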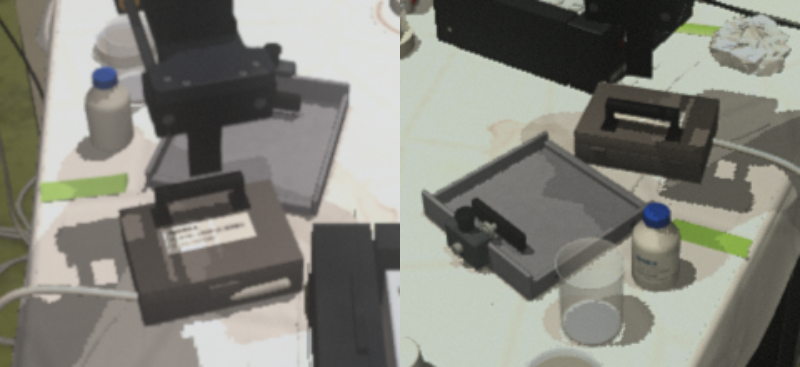

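View pics/w1.png

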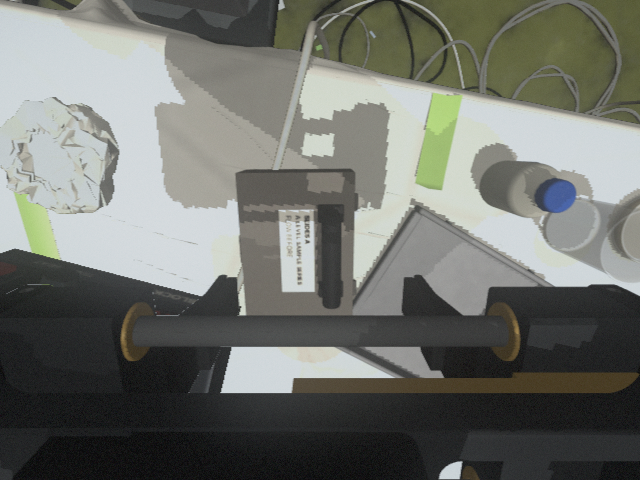

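The side and wrist views show the open fingers straddling the bar, with no contact. In the wrist view the bar is at about (330,255), roughly 6 mm off centre, which matches my estimate. Next I go down and grip.

Call:
{"fn": "jog_arm", "kwargs": {
  "moves": [
    [-1,-0.003,0.003,0.01,0,0,0],
    [-1,-0.006,0.006,0.02,0,0,0],
    [-1,-0.006,0.006,0.03,0,0,0],
    [-1,-0.006,0.006,0.04,0,0,0],
    [-1,-0.006,0.006,0.05,0,0,0],
    [-1,-0.006,0.006,0.056,0,0,0],
    [-1,-0.006,0.006,0.061,0,0,0],
    [-1,-0.006,0.006,0.064,0,0,0],
    [-1,-0.006,0.006,0.066,0,0,0],
    [-1,-0.006,0.006,0.066,0,0,0]
  ]
}}

```text
time_s: 3.63
tcp_pos: [0.4423, 0.3641, 0.0457]
ee_rot: [[-0.985, -0.174, -0.0], [-0.174, 0.985, -0.0], [0.0, -0.0, -1.0]]
wrist_force: [-0.7, -0.5, 0.5]
gripper_width: 0.998
```

```bash
cat > look.py <<'E'
from station import *
import numpy as np,cv2,sys,pickle
s=sense();R=s["ee_rot"];print(s["time_s"],s["joints"].round(1),s["tcp_pos"].round(4),s["wrist_force"].round(1),s["gripper_width"].round(3),np.degrees(np.arctan2(R[1,1],R[0,1])).round(2))
n=sys.argv[1]; cs=[capture(k) for k in("side","scene")]; pickle.dump(cs,open(f"pics/{n}.pkl","wb")); a=[c["frame"][:,:,::-1] for c in cs]
cv2.imwrite(f"pics/{n}.png",np.hstack([cv2.resize(a[0][190:390,190:390],(400,400),interpolation=2),cv2.resize(a[1][200:400,225:425],(400,400),interpolation=2)]))
E
python3 look.py a2
```

```text
Traceback (most recent call last):
  File "look.py", line 3, in <module>
    s=sense();R=s["ee_rot"];print(s["time_s"],s["joints"].round(1),s["tcp_pos"].round(4),s["wrist_force"].round(1),s["gripper_width"].round(3),np.degrees(np.arctan2(R[1,1],R[0,1])).round(2))
                                                                                                                   ^^^^^^^^^^^^^^^^^^^^^^^^
AttributeError: 'float' object has no attribute 'round'
```

```bash
sed -i 's/s\["gripper_width"\].round(3)/round(s["gripper_width"],3)/' look.py; python3 look.py a2
```

```text
3.6333 [  55.7   26.1  -18.2    0.   -45.6 -135.6] [0.4423 0.3641 0.0457] [-0.7 -0.5  0.5] 0.998 100.01
```

View pics/a2.png

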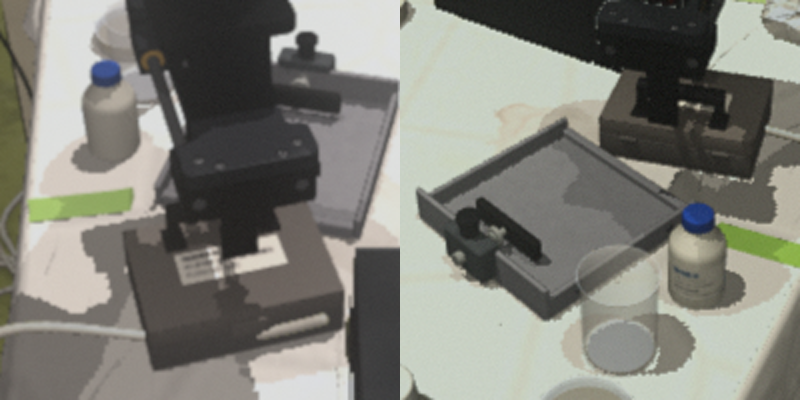

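Call:
{"fn": "jog_arm", "kwargs": {
  "moves": [
    [-0.5,0,0,0.001,0,0,0],
    [0,0,0,0.001,0,0,0],
    [0.4,0,0,0.001,0,0,0],
    [0.6,0,0,0.001,0,0,0],
    [0.8,0,0,0.001,0,0,0],
    [1,0,0,0.001,0,0,0],
    [1,0,0,0.001,0,0,0],
    [1,0,0,0.001,0,0,0],
    [1,0,0,0.001,0,0,0],
    [1,0,0,0.001,0,0,0]
  ]
}}

```text
time_s: 4.57
tcp_pos: [0.4424, 0.3642, 0.045]
ee_rot: [[-0.985, -0.174, 0.0], [-0.174, 0.985, 0.0], [-0.0, 0.0, -1.0]]
wrist_force: [0.7, -0.1, -0.7]
gripper_width: 0.322
```

Call:
{"fn": "jog_arm", "kwargs": {
  "moves": [
    [1,0,0,0,0,0,0],
    [1,0,0,0,0,0,0],
    [1,0,0,0,0,0,0],
    [1,0,0,0,0,0,0],
    [1,0,0,0,0,0,0],
    [1,0,0,0,0,0,0],
    [1,0,0,0,0,0,0],
    [1,0,0,0,0,0,0],
    [1,0,0,0,0,0,0],
    [1,0,0,0,0,0,0]
  ]
}}

```text
time_s: 5.4
tcp_pos: [0.4425, 0.3646, 0.045]
ee_rot: [[-0.985, -0.174, 0.0], [-0.174, 0.985, 0.001], [-0.001, 0.001, -1.0]]
wrist_force: [0.3, 3.8, -2.5]
gripper_width: 0.113
```

Call:
{"fn": "jog_arm", "kwargs": {
  "moves": [
    [1,0,-0.002,-0.001,0,0,0],
    [1,0,-0.005,-0.003,0,0,0],
    [1,-0.001,-0.008,-0.004,0,0,0.02],
    [1,-0.001,-0.011,-0.004,0,0,0.05],
    [1,-0.002,-0.013,-0.004,0,0,0.08],
    [1,-0.003,-0.013,-0.004,0,0,0.11],
    [1,-0.003,-0.013,-0.004,0,0,0.14],
    [1,-0.003,-0.013,-0.004,0,0,0.17],
    [1,-0.003,-0.013,-0.004,0,0,0.2],
    [1,-0.003,-0.013,-0.004,0,0,0.2]
  ]
}}

```text
time_s: 6.23
tcp_pos: [0.4473, 0.3501, 0.0492]
ee_rot: [[-1.0, 0.027, -0.001], [0.027, 1.0, -0.003], [0.001, -0.003, -1.0]]
wrist_force: [-0.5, 0.3, -0.4]
gripper_width: 0.004
```

```bash
cd .;python3 look.py a3
```

```text
6.2333 [  54.4   25.5  -18.7    0.   -46.  -146. ] [0.4473 0.3501 0.0492] [-0.5  0.3 -0.4] 0.004 88.47
```

View pics/a3.png

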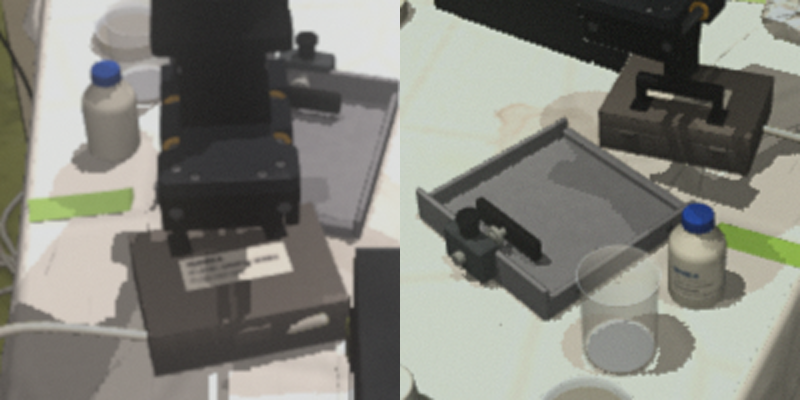

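```bash
cd .;python3 - <<'E'
import pickle,cv2,numpy as np
from station import *
a2=pickle.load(open("pics/a2.pkl","rb"));a3=pickle.load(open("pics/a3.pkl","rb"))
f=lambda c,r:cv2.resize(c["frame"][r[0]:r[1],r[2]:r[3],::-1],(400,300),interpolation=2)
r1=(260,380,240,400);r2=(200,305,310,450)
cv2.imwrite("pics/z23.png",np.vstack([np.hstack([f(a2[0],r1),f(a2[1],r2)]),np.hstack([f(a3[0],r1),f(a3[1],r2)])]))
cv2.imwrite("pics/w3.png",capture("wrist")["frame"][:,:,::-1])
E
```

```text
(no output)
```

View pics/z23.png

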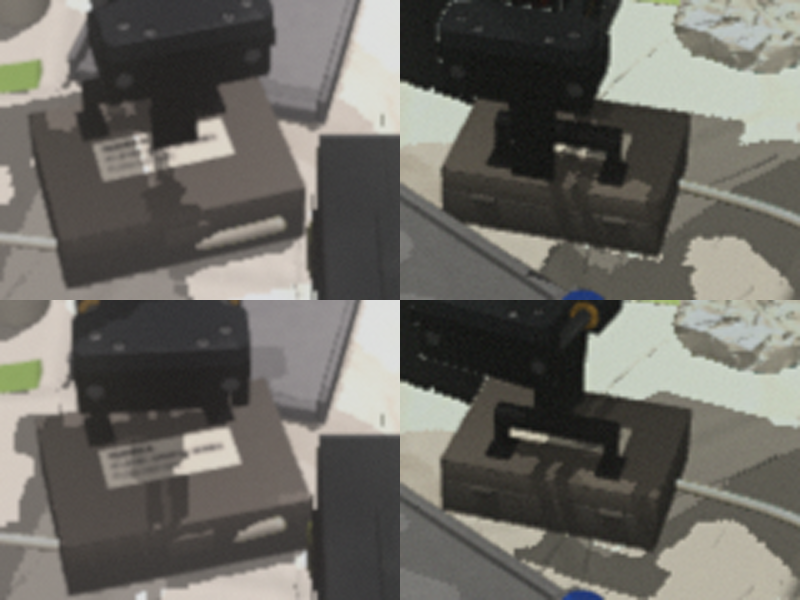

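View pics/w3.png

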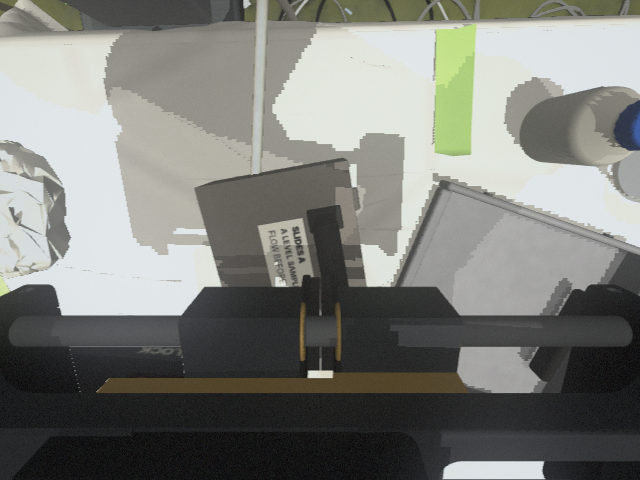

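```bash
cd .;python3 - <<'E'
from h import *
a2=pickle.load(open("pics/a2.pkl","rb"));a3=pickle.load(open("pics/a3.pkl","rb"))
yv=np.array([-.174,.985,0])
for z in (.0457,.0557,.0657):
  for o in (-.05,.05):
    P=np.array([.4423,.3641,z])+yv*o
    u=proj(a2[0],P);v=proj(a2[1],P)
    print(z,o,((u-[240,260])*2.5).round(),((v-[310,200])*[400/140,300/105]).round())
print('a3 tip')
for z in (.0492,.06,.07,.08):
    P=np.array([.4473,.3501,z]); u=proj(a3[0],P);v=proj(a3[1],P)
    print(z,((u-[240,260])*2.5).round(),((v-[310,200])*[400/140,300/105]).round())
E
```

```text
0.0457 -0.05 [177. 171.] [178. 105.]
0.0457 0.05 [132.  41.] [134. 208.]
0.0557 -0.05 [176. 158.] [178.  90.]
0.0557 0.05 [132.  27.] [134. 193.]
0.0657 -0.05 [176. 143.] [179.  76.]
0.0657 0.05 [131.  13.] [134. 178.]
a3 tip
0.0492 [165. 117.] [159. 133.]
0.06 [164. 102.] [159. 118.]
0.07 [163.  88.] [160. 103.]
0.08 [162.  73.] [160.  88.]
```

Projecting the reported TCP into the views puts the real open fingertips about 19 mm above it: seen at z≈0.065, reported 0.046. So the fingers pinched only the top of the bar and slipped off. I'll rise clear and check the tip height, shut and open.

Call:
{"fn": "jog_arm", "kwargs": {
  "moves": [
    [1,0,0,-0.01,0,0,0],
    [1,0,0,-0.02,0,0,0],
    [1,0,0,-0.03,0,0,0],
    [1,0,0,-0.04,0,0,0],
    [1,0,0,-0.05,0,0,0],
    [1,0,0,-0.06,0,0,0],
    [1,0,0,-0.06,0,0,0],
    [1,0,0,-0.06,0,0,0],
    [1,0,0,-0.06,0,0,0],
    [1,0,0,-0.06,0,0,0]
  ]
}}

```text
time_s: 7.22
tcp_pos: [0.4472, 0.3515, 0.1082]
ee_rot: [[-1.0, 0.025, -0.001], [0.025, 1.0, -0.001], [0.001, -0.001, -1.0]]
wrist_force: [0.8, -0.2, -0.2]
gripper_width: 0.004
```

```bash
cd .;python3 look.py a4
```

```text
7.2167 [  54.5   21.5  -15.    -0.   -53.6 -145.9] [0.4472 0.3515 0.1082] [ 0.8 -0.2 -0.2] 0.004 88.55
```

Call:
{"fn": "jog_arm", "kwargs": {
  "moves": [
    [-1,0,0,0,0,0,0],
    [-1,0,0,0,0,0,0],
    [-1,0,0,0,0,0,0],
    [-1,0,0,0,0,0,0],
    [-1,0,0,0,0,0,0],
    [-1,0,0,0,0,0,0],
    [-1,0,0,0,0,0,0],
    [-1,0,0,0,0,0,0],
    [-1,0,0,0,0,0,0],
    [-1,0,0,0,0,0,0]
  ]
}}

```text
time_s: 8.15
tcp_pos: [0.4476, 0.3519, 0.109]
ee_rot: [[-1.0, 0.025, 0.0], [0.025, 1.0, 0.0], [-0.0, 0.0, -1.0]]
wrist_force: [-0.7, -0.2, 0.3]
gripper_width: 0.68
```

```bash
cd .;python3 look.py a5;python3 - <<'E'
from h import *
R={'a4':[ .4473,.3501,.109]}
for n in('a4','a5'):
    a=pickle.load(open(f"pics/{n}.pkl","rb"))
    f=lambda c,r:cv2.resize(c["frame"][r[0]:r[1],r[2]:r[3],::-1],(400,400),interpolation=2).copy()
    s=f(a[0],(210,370,230,390));c=f(a[1],(170,330,290,450))
    for z in(.109,.129):
      for o in((0,) if n=='a4' else (-.0435,.0435)):
        P=np.array([.4473+.027*o,.3501+o,z])
        for im,k,off in((s,a[0],(230,210)),(c,a[1],(290,170))):
            u=((proj(k,P)-off)*2.5).astype(int); cv2.circle(im,tuple(int(v) for v in u),3,(0,0,255) if z<.12 else (0,255,0),-1)
    cv2.imwrite(f"pics/{n}z.png",np.hstack([s,c]))
E
```

```text
8.15 [  54.5   21.5  -14.9    0.   -53.6 -145.9] [0.4476 0.3519 0.109 ] [-0.7 -0.2  0.3] 0.68 88.56
```

View pics/a4z.png

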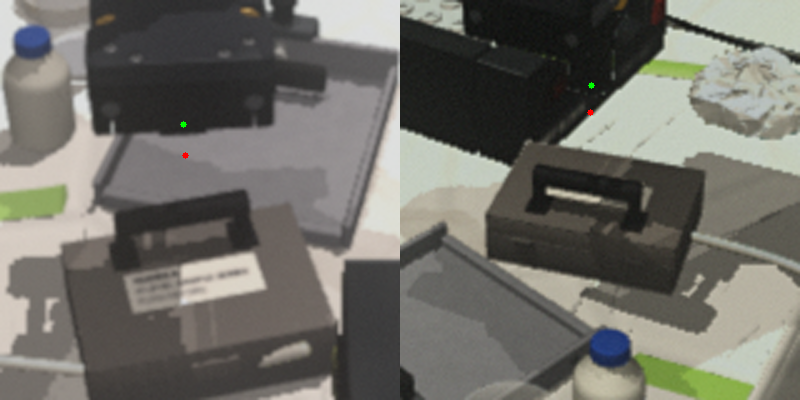

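View pics/a5z.png

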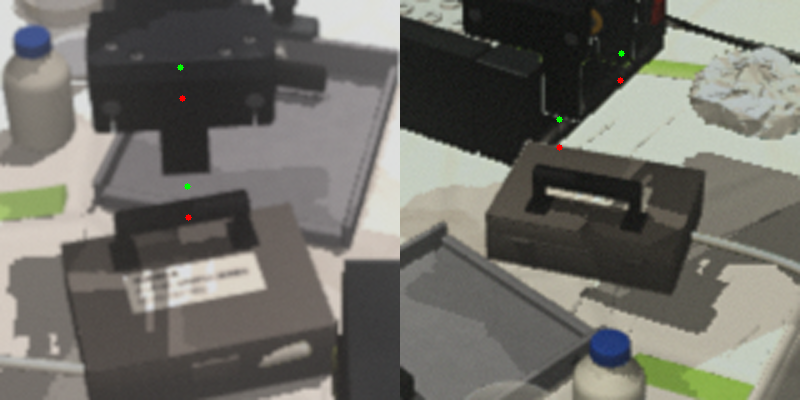

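```bash
cd .;cat > box5.py <<'E'
from fit import *
a=pickle.load(open("pics/a5.pkl","rb"))
s5=lambda x,y:(230+x/2.5,210+y/2.5);c5=lambda x,y:(290+x/2.5,170+y/2.5)
for l,r in(((116,210),(241,178)),((247,190),(136,166))): print('bar top',*tri(a[0],s5(*l),a[1],c5(*r)))
X,Y=.0455,.063
o=[(a[0],s5(62,243),(X,Y,.038)),(a[0],s5(290,203),(X,-Y,.038)),(a[0],s5(336,327),(-X,-Y,.038)),(a[1],c5(127,142),(-X,-Y,.038)),(a[1],c5(305,172),(-X,Y,.038)),
(a[1],c5(278,253),(X,Y,.038)),(a[1],c5(87,212),(X,-Y,.038)),(a[1],c5(87,258),(X,-Y,0)),(a[1],c5(272,293),(X,Y,0))]
r=least_squares(lambda p:np.concatenate([proj(k,world(p,q))-u for k,u,q in o]),[.445,.338,1.75]); B=r.x
print(B,np.degrees(B[2]),r.fun.reshape(-1,2).round(1).tolist()); print('bar',world(B,(.026,0,.062)))
E
python3 box5.py
```

```text
bar top [0.41115951 0.35293558 0.0726655 ] 0.00012468333664440734
bar top [0.47828857 0.36450102 0.0689881 ] 0.0004619166512939957
[0.44824336 0.33192574 1.71181134] 98.07956522224222 [[-1.1, -0.5], [0.6, -0.5], [0.9, -0.5], [0.7, -1.5], [1.3, -1.0], [-0.4, -1.5], [-0.8, 0.2], [-0.3, 0.4], [0.7, 1.5]]
bar [0.44458911 0.35766766 0.062     ]
```

Confirmed: in both views the shut fingertips are about 19 mm above the reported TCP (side ≈ (185,133) in the enlargement). I'll grip again with the TCP near z 0.025, so the tips sit just above the lid.

Call:
{"fn": "jog_arm", "kwargs": {
  "moves": [
    [-0.4,0.003,0.006,0.01,0,0,-0.05],
    [-0.4,0.003,0.006,0.02,0,0,-0.11],
    [-0.4,0.003,0.006,0.03,0,0,-0.17],
    [-0.4,0.003,0.006,0.04,0,0,-0.175],
    [-0.4,0.003,0.006,0.05,0,0,-0.175],
    [-0.4,0.003,0.006,0.06,0,0,-0.175],
    [-0.4,0.003,0.006,0.07,0,0,-0.175],
    [-0.4,0.003,0.006,0.076,0,0,-0.175],
    [-0.4,0.003,0.006,0.08,0,0,-0.175],
    [-0.4,0.003,0.006,0.082,0,0,-0.175]
  ]
}}

```text
time_s: 9.08
tcp_pos: [0.4446, 0.3577, 0.0262]
ee_rot: [[-0.989, -0.149, -0.001], [-0.149, 0.989, -0.001], [0.001, -0.001, -1.0]]
wrist_force: [-0.9, 0.8, -0.1]
gripper_width: 0.699
```

```bash
cd .;python3 look.py a6
```

```text
9.0833 [  55.1   27.5  -19.6    0.   -43.  -136.5] [0.4446 0.3577 0.0262] [-0.9  0.8 -0.1] 0.699 98.56
```

View pics/a6.png

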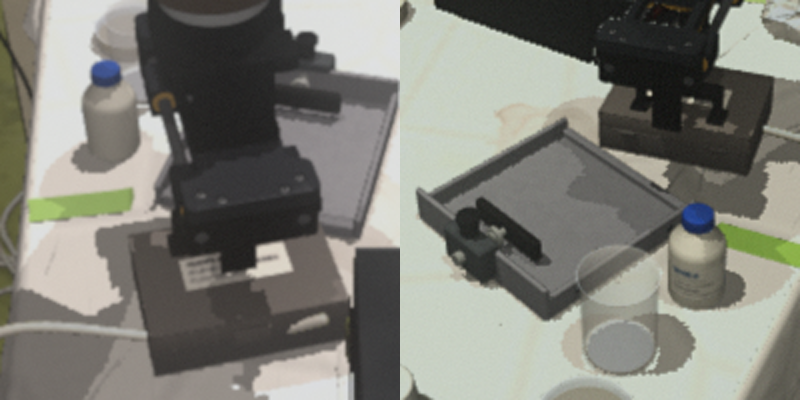

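The front finger now covers the bar down to near the lid (right half ≈ (668,115)). I'll close.

Call:
{"fn": "jog_arm", "kwargs": {
  "moves": [
    [0.2,0,0,0,0,0,0],
    [0.5,0,0,0,0,0,0],
    [0.7,0,0,0,0,0,0],
    [0.9,0,0,0,0,0,0],
    [1,0,0,0,0,0,0],
    [1,0,0,0,0,0,0],
    [1,0,0,0,0,0,0],
    [1,0,0,0,0,0,0],
    [1,0,0,0,0,0,0],
    [1,0,0,0,0,0,0]
  ]
}}

```text
time_s: 10.02
tcp_pos: [0.4449, 0.3585, 0.027]
ee_rot: [[-0.989, -0.149, 0.001], [-0.149, 0.989, 0.001], [-0.001, 0.001, -1.0]]
wrist_force: [-0.5, 2.3, -0.8]
gripper_width: 0.148
```

Call:
{"fn": "jog_arm", "kwargs": {
  "moves": [
    [1,0,0,0,0,0,0],
    [1,0,0,0,0,0,0],
    [1,0,0,0,0,0,0],
    [1,0,0,0,0,0,0],
    [1,0,0,0,0,0,0],
    [1,0,0,0,0,0,0],
    [1,0,0,-0.001,0,0,0],
    [1,0,0,-0.002,0,0,0],
    [1,0,0,-0.003,0,0,0],
    [1,0,0,-0.003,0,0,0]
  ]
}}

```text
time_s: 10.85
tcp_pos: [0.4436, 0.3562, 0.0288]
ee_rot: [[-0.989, -0.148, -0.003], [-0.148, 0.989, -0.003], [0.003, -0.003, -1.0]]
wrist_force: [-0.0, 0.7, -7.8]
gripper_width: 0.148
```

Call:
{"fn": "jog_arm", "kwargs": {
  "moves": [
    [1,0,-0.003,0,0,0,0],
    [1,-0.001,-0.006,0,0,0,0.01],
    [1,-0.001,-0.008,0,0,0,0.03],
    [1,-0.002,-0.008,0,0,0,0.06],
    [1,-0.002,-0.008,0,0,0,0.09],
    [1,-0.002,-0.008,0,0,0,0.12],
    [1,-0.002,-0.008,0,0,0,0.15],
    [1,-0.002,-0.008,0,0,0,0.18],
    [1,-0.002,-0.008,0,0,0,0.21],
    [1,-0.002,-0.008,0,0,0,0.24]
  ]
}}

```text
time_s: 11.68
tcp_pos: [0.4474, 0.3489, 0.0294]
ee_rot: [[-0.996, 0.092, -0.002], [0.092, 0.996, -0.002], [0.001, -0.003, -1.0]]
wrist_force: [1.2, -0.7, -6.7]
gripper_width: 0.151
```

Call:
{"fn": "jog_arm", "kwargs": {
  "moves": [
    [1,0,0,0,0,0,0.03],
    [1,0,0,0,0,0,0.06],
    [1,0,0,0,0,0,0.09],
    [1,0,0,0,0,0,0.12],
    [1,0,0,0,0,0,0.15],
    [1,0,0,0,0,0,0.18],
    [1,0,0,0,0,0,0.21],
    [1,0,0,0,0,0,0.24],
    [1,0,0,0,0,0,0.25],
    [1,0,0,0,0,0,0.25]
  ]
}}

```text
time_s: 12.52
tcp_pos: [0.4472, 0.349, 0.0293]
ee_rot: [[-0.943, 0.334, -0.002], [0.334, 0.943, -0.002], [0.001, -0.003, -1.0]]
wrist_force: [-0.3, -0.3, -7.2]
gripper_width: 0.154
```

```bash
cd .;python3 look.py a7
```

```text
12.5167 [  54.3   27.   -19.8   -0.   -43.4 -163.8] [0.4472 0.349  0.0293] [-0.3 -0.3 -7.2] 0.154 70.48
```

View pics/a7.png

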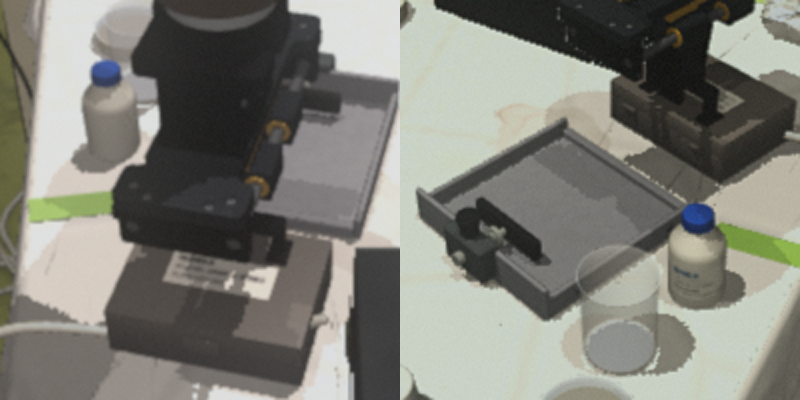

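```bash
cd .;python3 - <<'E'
import pickle,cv2,numpy as np
a=pickle.load(open("pics/a7.pkl","rb"))
cv2.imwrite("pics/a7s.png",cv2.resize(a[0]["frame"][265:395,230:370,::-1],None,fx=5,fy=4.6,interpolation=2))
cv2.imwrite("pics/a7c.png",cv2.resize(a[1]["frame"][210:320,280:430,::-1],None,fx=5,fy=5,interpolation=2))
E
```

```text
(no output)
```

View pics/a7s.png

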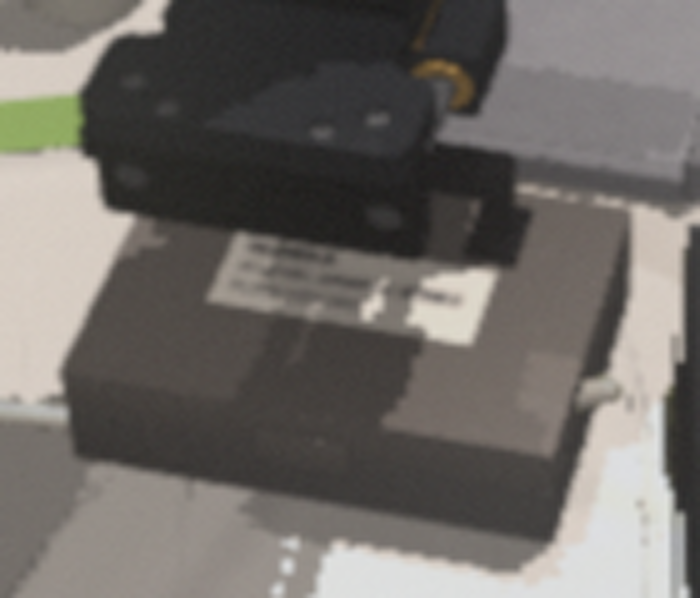

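View pics/a7c.png

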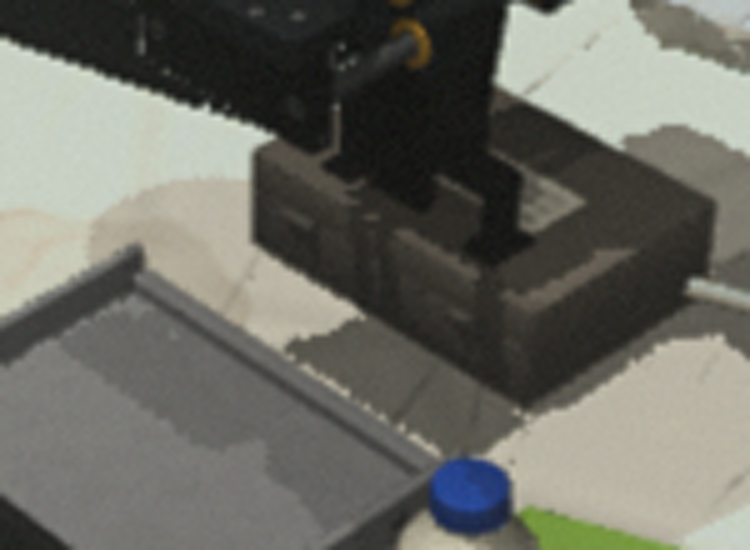

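```bash
cd .;cat > fitbox.py <<'E'
from fit import *
X,Y=.0455,.063
def totray(w): d=np.array(w)[:2]-T[:2]; a=T[2]; return np.array([d[0]*np.cos(a)+d[1]*np.sin(a),-d[0]*np.sin(a)+d[1]*np.cos(a)])
def fb(o):
    r=least_squares(lambda p:np.concatenate([proj(k,world(p,q))-u for k,u,q in o]),[.445,.338,1.3],loss='soft_l1'); B=r.x
    print('box',B.round(4),np.degrees(B[2]).round(2),(r.fun.reshape(-1,2)).round(1).tolist()); 
    print('tray frame centre',totray(B[:2]).round(4),'rel yaw deg',np.degrees(B[2]-T[2]).round(2)); return B
E
python3 - <<'E'
from fitbox import *
a=pickle.load(open("pics/a7.pkl","rb"))
s=lambda x,y:(230+x/5,265+y/4.6); c=lambda x,y:(280+x/5,210+y/5)
o=[(a[0],s(65,378),(-X,Y,.038)),(a[0],s(75,455),(-X,Y,0)),(a[0],s(550,455),(-X,-Y,.038)),(a[0],s(545,540),(-X,-Y,0)),(a[0],s(628,212),(X,-Y,.042)),
(a[1],c(253,148),(X,-Y,.042)),(a[1],c(253,240),(X,-Y,.004)),(a[1],c(535,310),(X,Y,.042)),(a[1],c(530,408),(X,Y,.004)),(a[1],c(715,205),(-X,Y,.038))]
fb(o)
for p in((150,268),(440,455),(135,285),(415,472)): print(p,totray(onz(a[1],*c(*p),.012)))
print('wall end', totray(onz(a[1],*c(140,243),.02)), 'sideR bottom',totray(onz(a[0],*s(690,200),0)),totray(onz(a[0],*s(520,183),0)),'bar',totray((.4472,.349)))
E
```

```text
box [0.4382 0.3256 1.2309] 70.52 [[-2.3, -2.4], [-1.3, 0.9], [0.3, 0.1], [1.3, 1.7], [1.0, -2.7], [-0.5, -0.2], [-0.2, -0.2], [-0.1, 0.9], [-0.1, 0.4], [1.5, -0.6]]
tray frame centre [-0.0842  0.    ] rel yaw deg -0.09
(150, 268) [ 0.00354013 -0.06739518]
(440, 455) [0.00365995 0.064187  ]
(135, 285) [ 0.01319272 -0.06400675]
(415, 472) [0.01464751 0.06424738]
wall end [ 0.00360969 -0.07181597] sideR bottom [ 0.00544662 -0.07058194] [ 0.0013794  -0.02296826] bar [-0.05914515 -0.00075215]
```

The box is now square to the tray (−0.1°) and centred, with its front about 40 mm before the sill. Next I raise only the handle end, about 10° nose-up.

Call:
{"fn": "jog_arm", "kwargs": {
  "moves": [
    [1,0,0,-0.001,0,0,0],
    [1,0,0,-0.002,0,0,0],
    [1,0,0,-0.003,0,0,0],
    [1,0,0,-0.004,0,0,0],
    [1,0,0,-0.005,0,0,0],
    [1,0,0,-0.006,0,0,0],
    [1,0,0,-0.007,0,0,0],
    [1,0,0,-0.008,0,0,0],
    [1,0,0,-0.009,0,0,0],
    [1,0,0,-0.0095,0,0,0]
  ]
}}

```text
time_s: 13.45
tcp_pos: [0.4479, 0.3504, 0.0396]
ee_rot: [[-0.943, 0.334, 0.0], [0.334, 0.943, 0.0], [-0.0, 0.0, -1.0]]
wrist_force: [-0.1, -0.8, -8.1]
gripper_width: 0.151
```

```bash
cd .;python3 look.py a8
```

```text
13.45 [  54.4   26.2  -19.2   -0.   -44.5 -163.8] [0.4479 0.3504 0.0396] [-0.1 -0.8 -8.1] 0.151 70.51
```

View pics/a8.png

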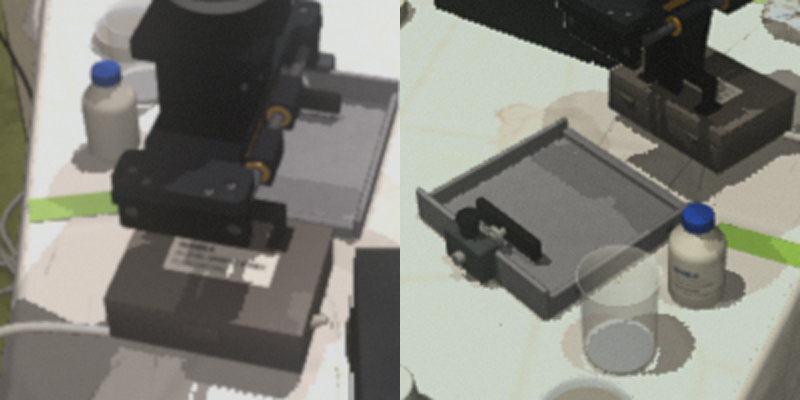

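```bash
cd .;cat > zoom.py <<'E'
import pickle,cv2,sys
n=sys.argv[1];a=pickle.load(open(f"pics/{n}.pkl","rb"))
cv2.imwrite(f"pics/{n}s.png",cv2.resize(a[0]["frame"][240:380,230:370,::-1],None,fx=4.2,fy=4.2,interpolation=2))
cv2.imwrite(f"pics/{n}c.png",cv2.resize(a[1]["frame"][210:340,270:430,::-1],None,fx=4.6,fy=4.6,interpolation=2))
E
python3 zoom.py a8
```

```text
(no output)
```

View pics/a8s.png

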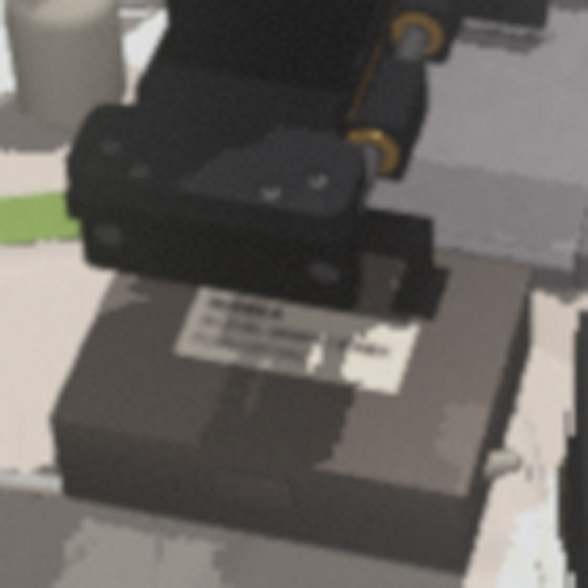

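View pics/a8c.png

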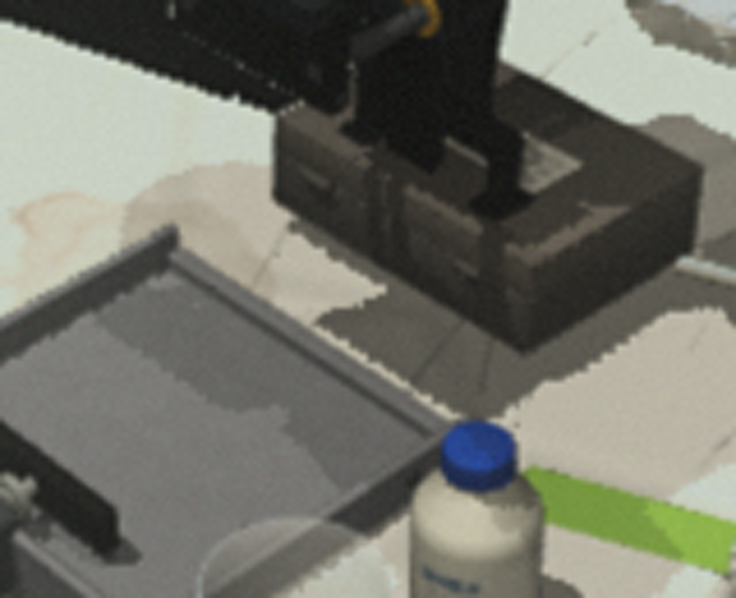

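```bash
cd .;cat >> fitbox.py <<'E'
def world6(p,q):
    x,y,yaw,pit,z=p; qx=q[0]+X; # about rear lower edge
    xx=qx*np.cos(pit)-q[2]*np.sin(pit); zz=z+qx*np.sin(pit)+q[2]*np.cos(pit)
    return world((x,y,yaw),(xx,q[1],zz))
def fb6(o):
    r=least_squares(lambda p:np.concatenate([proj(k,world6(p,q))-u for k,u,q in o]),[.42,.28,1.23,.05,0],x_scale=[.01,.01,.1,.1,.01],loss='soft_l1'); p=r.x
    J=r.jac; sd=np.sqrt(np.diag(np.linalg.inv(J.T@J)))
    print('rear(tray)',totray(p[:2]).round(4),'yaw',np.degrees(p[2]-T[2]).round(2),'pitch',np.degrees(p[3]).round(2),'rear z',p[4].round(4),'sd/px',sd.round(4),(r.fun.reshape(-1,2)).round(1).tolist());return p
E
python3 - <<'E'
from fitbox import *
def k(n,S,C,rl=None):
    a=pickle.load(open(f"pics/{n}.pkl","rb"));q=dict(RLt=(-X,Y,.038),RLb=(-X,Y,0),RRt=(-X,-Y,.038),RRb=(-X,-Y,0),FRt=(X,-Y,.038),FRb=(X,-Y,0),FLt=(X,Y,.038),FLb=(X,Y,0))
    fb6([(a[0],u,q[m]) for m,u in S.items()]+[(a[1],u,q[m]) for m,u in C.items()])
s=lambda x,y:(230+x/5,265+y/4.6); c=lambda x,y:(280+x/5,210+y/5)
k('a7',dict(RLt=s(65,378),RLb=s(75,455),RRt=s(550,455),RRb=s(545,540),FRt=s(628,212)),dict(FRt=c(253,148),FRb=c(253,240),FLt=c(535,310),FLb=c(530,408),RLt=c(715,205)))
s=lambda x,y:(230+x/4.2,240+y/4.2); c=lambda x,y:(270+x/4.6,210+y/4.6)
k('a8',dict(RLt=s(55,425),RLb=s(65,493),RRt=s(468,492),RRb=s(460,568),FRt=s(530,265)),dict(FRt=c(277,125),FRb=c(277,197),FLt=c(528,268),FLb=c(522,352),RLt=c(703,168),RLb=c(697,245)))
E
```

```text
rear(tray) [-0.128  0.   ] yaw 0.14 pitch 3.31 rear z -0.0009 sd/px [0.0008 0.0015 0.0103 0.025  0.0015] [[-2.4, -1.4], [-0.8, 0.4], [0.3, 0.8], [1.7, 0.9], [0.7, -2.7], [-0.2, -0.4], [-0.8, 0.2], [0.5, 0.5], [-0.5, 0.7], [1.8, -0.4]]
rear(tray) [-0.1268 -0.001 ] yaw -0.37 pitch 1.71 rear z 0.0105 sd/px [0.0008 0.0013 0.01   0.0211 0.0014] [[-1.9, -3.3], [-0.9, 0.2], [0.1, 0.3], [2.1, 1.9], [1.9, -0.4], [-1.5, -2.4], [-1.6, 0.9], [0.7, -0.0], [0.5, 1.4], [0.9, -1.2], [-0.1, 1.2]]
```

The fit shows the rear edge about 10 mm up at only 2° pitch, so the pads hold the bar without letting it turn and the whole box came off the bench. I'll correct this at once by pitching the tool nose-up about the bar, which puts the rear edge back down.

Call:
{"fn": "jog_arm", "kwargs": {
  "moves": [
    [1,0,0.0005,0,-0.015,0,0],
    [1,0,0.001,0,-0.03,0,0],
    [1,0,0.0015,0,-0.045,0,0],
    [1,0,0.002,0,-0.06,0,0],
    [1,0,0.0027,0,-0.075,0,0],
    [1,0,0.0032,0,-0.09,0,0],
    [1,0,0.0037,0,-0.105,0,0],
    [1,0,0.0043,0,-0.12,0,0],
    [1,0,0.0048,0,-0.135,0,0],
    [1,0,0.005,0,-0.14,0,0]
  ]
}}

```text
time_s: 14.38
tcp_pos: [0.4493, 0.3546, 0.0394]
ee_rot: [[-0.943, 0.331, 0.046], [0.334, 0.933, 0.132], [0.0, 0.14, -0.99]]
wrist_force: [-0.9, -0.4, -8.2]
gripper_width: 0.152
```

```bash
cd .;python3 look.py a9; python3 zoom.py a9
```

```text
14.3833 [  53.    23.8  -22.7   -4.1  -35.9 -159.3] [0.4493 0.3546 0.0394] [-0.9 -0.4 -8.2] 0.152 70.49
```

View pics/a9s.png

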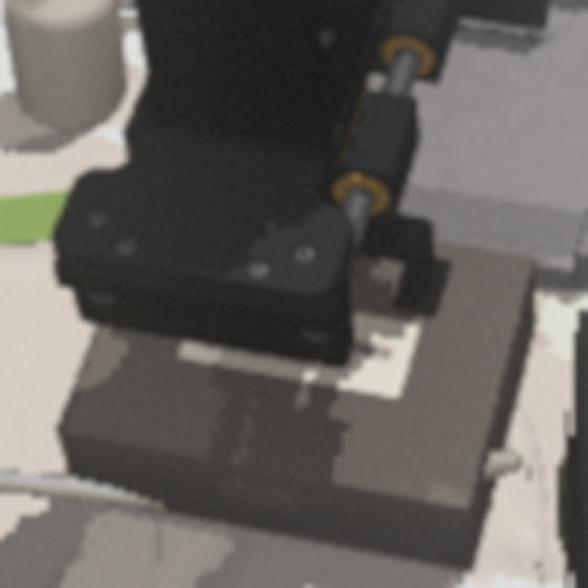

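View pics/a9c.png

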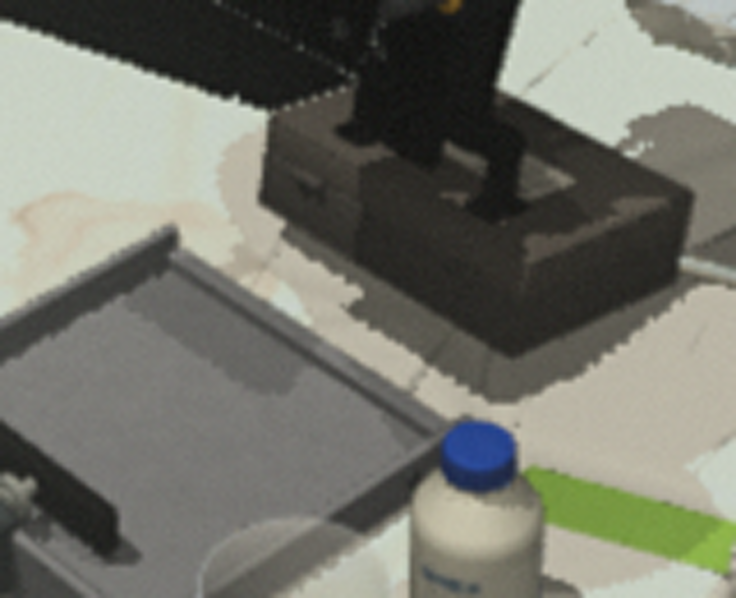

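```bash
cd .;cat >> fitbox.py <<'E'
def k(n,S,C):
    a=pickle.load(open(f"pics/{n}.pkl","rb"));q=dict(RLt=(-X,Y,.038),RLb=(-X,Y,0),RRt=(-X,-Y,.038),RRb=(-X,-Y,0),FRt=(X,-Y,.038),FRb=(X,-Y,0),FLt=(X,Y,.038),FLb=(X,Y,0))
    s=lambda u:(230+u[0]/4.2,240+u[1]/4.2); c=lambda u:(270+u[0]/4.6,210+u[1]/4.6)
    return fb6([(a[0],s(u),q[m]) for m,u in S.items()]+[(a[1],c(u),q[m]) for m,u in C.items()])
E
python3 - <<'E'
from fitbox import *
k('a9',dict(RLt=(63,435),RRt=(475,502),RRb=(468,568),FRt=(530,258)),dict(FRt=(270,122),FRb=(262,200),FLt=(525,268),FLb=(512,355),RLt=(692,192),RLb=(686,272)))
E
```

```text
rear(tray) [-0.1201 -0.0016] yaw 0.26 pitch 7.7 rear z 0.0023 sd/px [0.001  0.0014 0.0133 0.0221 0.0016] [[-2.0, -2.0], [-0.4, 0.6], [2.0, 1.6], [2.0, -0.6], [-1.0, -1.5], [-1.0, 1.3], [1.0, -0.0], [0.7, 1.7], [1.8, -1.7], [-0.6, 0.7]]
```

Call:
{"fn": "jog_arm", "kwargs": {
  "moves": [
    [1,0,0.0002,0,-0.006,0,0],
    [1,0,0.0004,0,-0.012,0,0],
    [1,0,0.0006,0,-0.018,0,0],
    [1,0,0.0009,0,-0.024,0,0],
    [1,0,0.001,0,-0.03,0,0],
    [1,0,0.001,0.0005,-0.03,0,0],
    [1,0,0.001,0.001,-0.03,0,0],
    [1,0,0.0009,0.0015,-0.03,0,0],
    [1,0,0.0008,0.002,-0.03,0,0],
    [1,0,0.0008,0.002,-0.03,0,0]
  ]
}}

```text
time_s: 15.32
tcp_pos: [0.4507, 0.3574, 0.0385]
ee_rot: [[-0.943, 0.328, 0.058], [0.333, 0.929, 0.162], [-0.001, 0.172, -0.985]]
wrist_force: [-1.4, 2.4, -1.7]
gripper_width: 0.15
```

The force fell to −1.7 N, so the rear edge is back on the bench at about 10° nose-up. Next I slide forward with a little more pitch to clear the sill.

Call:
{"fn": "jog_arm", "kwargs": {
  "moves": [
    [1,0,0.001,-0.0007,-0.01,0,0],
    [1,0,0.003,-0.001,-0.02,0,0],
    [1,0,0.0069,-0.0004,-0.02,0,0],
    [1,0,0.0108,0.0003,-0.02,0,0],
    [1,0,0.0147,0.001,-0.02,0,0],
    [1,0,0.0186,0.0017,-0.02,0,0],
    [1,0,0.0225,0.0024,-0.02,0,0],
    [1,0,0.0255,0.003,-0.02,0,0],
    [1,0,0.0275,0.0033,-0.02,0,0],
    [1,0,0.028,0.0034,-0.02,0,0]
  ]
}}

```text
time_s: 16.15
tcp_pos: [0.4594, 0.3832, 0.0388]
ee_rot: [[-0.943, 0.327, 0.063], [0.333, 0.926, 0.178], [-0.0, 0.189, -0.982]]
wrist_force: [-0.4, -1.7, -5.7]
gripper_width: 0.148
```

```bash
cd .;python3 look.py b1; python3 zoom.py b1
```

```text
16.15 [  53.4   25.   -20.6   -5.7  -34.1 -158.5] [0.4594 0.3832 0.0388] [-0.4 -1.7 -5.7] 0.148 70.53
```

View pics/b1s.png

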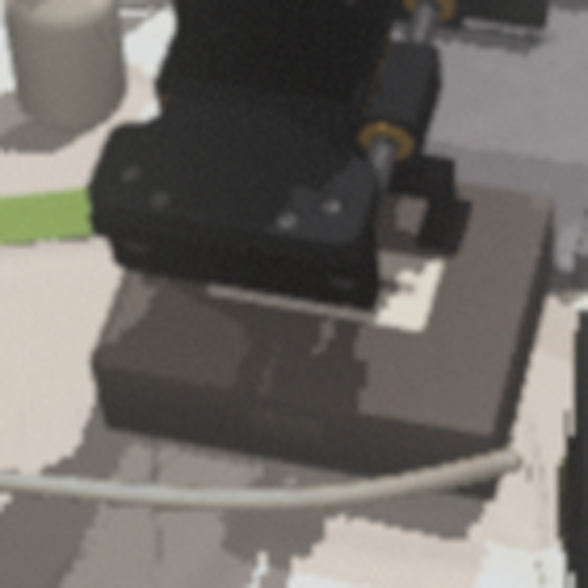

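View pics/b1c.png

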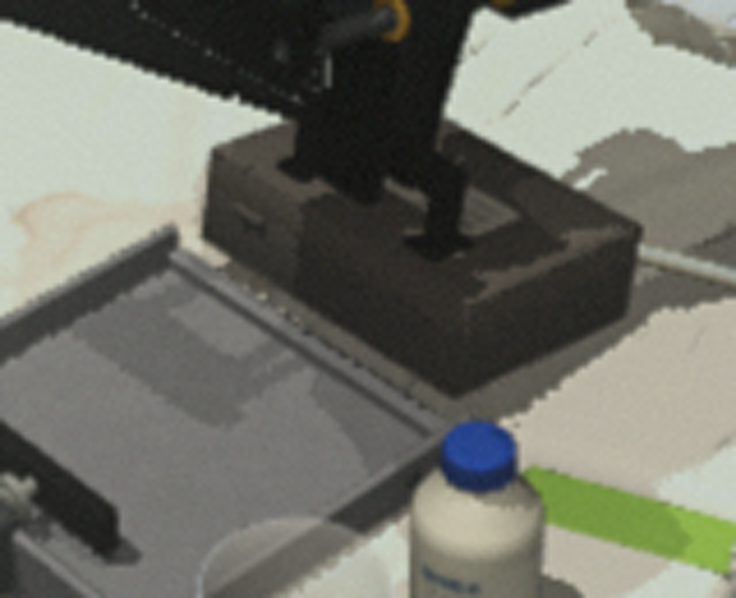

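```bash
cd .;python3 - <<'E'
from fitbox import *
p=k('b1',dict(RLt=(95,360),RLb=(108,425),RRt=(505,440),RRb=(490,495),FRt=(552,198)),dict(FRt=(212,152),FRb=(205,235),FLt=(468,303),FLb=(452,397),RLt=(640,230),RLb=(628,312)))
for q in((X,0,0),(-X+.072,0,.062)): w=world6(p,q); print(totray(w),w[2])
print(totray((.4594-.0355*.063,.3832-.0355*.178)))
E
```

```text
rear(tray) [-0.0906 -0.0017] yaw -0.32 pitch 9.35 rear z 0.0004 sd/px [0.0009 0.0015 0.0105 0.0208 0.0012] [[-1.5, 0.0], [-0.4, 0.8], [-2.4, -0.7], [2.0, 2.3], [1.8, -0.8], [-1.1, -1.7], [-1.6, 0.3], [-0.0, 0.1], [0.0, 0.8], [1.3, -1.4], [-0.1, 0.9]]
[-0.00082396 -0.00218362] 0.01518852842117245
[-0.02964576 -0.00202018] 0.07327705533948425
[-0.0295377 -0.0008946]
```

Call:
{"fn": "jog_arm", "kwargs": {
  "moves": [
    [1,0.0005,0.001,-0.0014,-0.02,0,0],
    [1,0.001,0.002,-0.0012,-0.02,0,0],
    [1,0.0015,0.0045,-0.0007,-0.02,0,0],
    [1,0.0015,0.007,-0.0002,-0.02,0,0],
    [1,0.0015,0.0095,0.0003,-0.02,0,0],
    [1,0.0015,0.012,0.0007,-0.02,0,0],
    [1,0.0015,0.015,0.0013,-0.02,0,0],
    [1,0.0015,0.018,0.0019,-0.02,0,0],
    [1,0.0015,0.021,0.0025,-0.02,0,0],
    [1,0.0015,0.023,0.0028,-0.02,0,0]
  ]
}}

```text
time_s: 17.08
tcp_pos: [0.4658, 0.4054, 0.0405]
ee_rot: [[-0.943, 0.326, 0.07], [0.334, 0.922, 0.197], [-0.0, 0.209, -0.978]]
wrist_force: [-0.4, -1.9, -5.5]
gripper_width: 0.151
```

```bash
cd .;python3 look.py b2; python3 zoom.py b2
```

```text
17.0833 [  54.1   26.   -18.6   -6.   -34.  -158.9] [0.4658 0.4054 0.0405] [-0.4 -1.9 -5.5] 0.151 70.52
```

View pics/b2c.png

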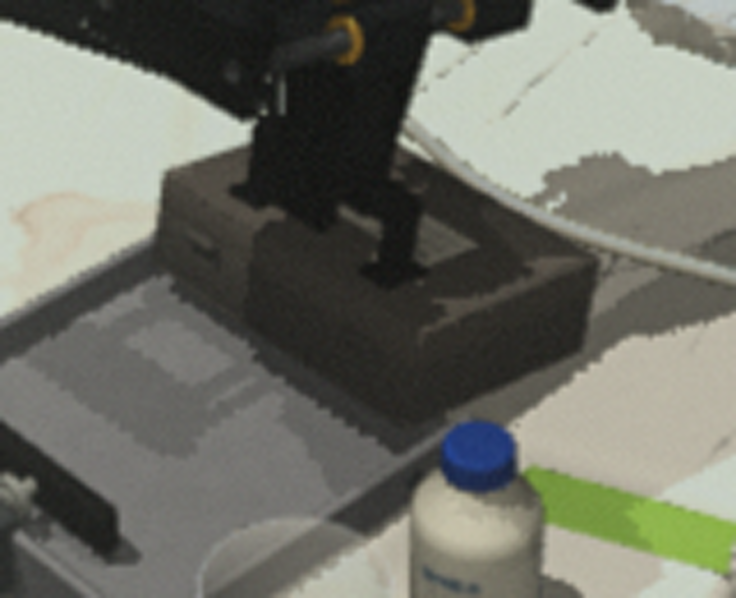

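View pics/b2s.png

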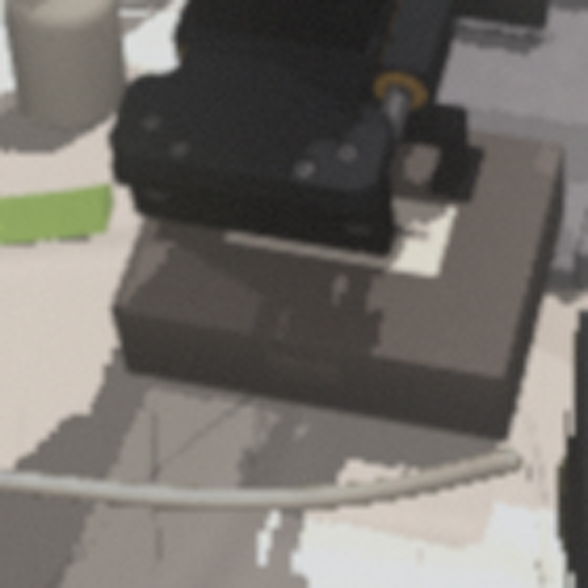

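The leading edge is over the sill with only sliding friction (about 2 N). I'll keep advancing with the rear edge on the bench, pitching up to about 14°, until the centre of mass nears the sill.

Call:
{"fn": "jog_arm", "kwargs": {
  "moves": [
    [1,0,0.0018,0,-0.006,0,0],
    [1,0,0.0036,0,-0.012,0,0],
    [1,0,0.0054,0,-0.018,0,0],
    [1,0,0.0072,-0.0001,-0.024,0,0],
    [1,0,0.009,-0.0001,-0.03,0,0],
    [1,0,0.0108,-0.0001,-0.036,0,0],
    [1,0,0.0126,-0.0001,-0.042,0,0],
    [1,0,0.0144,-0.0002,-0.048,0,0],
    [1,0,0.0162,-0.0002,-0.054,0,0],
    [1,0,0.018,-0.0002,-0.06,0,0]
  ]
}}

```text
time_s: 18.02
tcp_pos: [0.4715, 0.4216, 0.0445]
ee_rot: [[-0.943, 0.322, 0.089], [0.334, 0.908, 0.252], [0.0, 0.267, -0.964]]
wrist_force: [-0.3, -2.3, -6.7]
gripper_width: 0.149
```

```bash
cd .;python3 look.py b3; python3 zoom.py b3
```

```text
18.0167 [  54.    25.9  -18.    -8.4  -31.5 -156.9] [0.4715 0.4216 0.0445] [-0.3 -2.3 -6.7] 0.149 70.51
```

View pics/b3c.png

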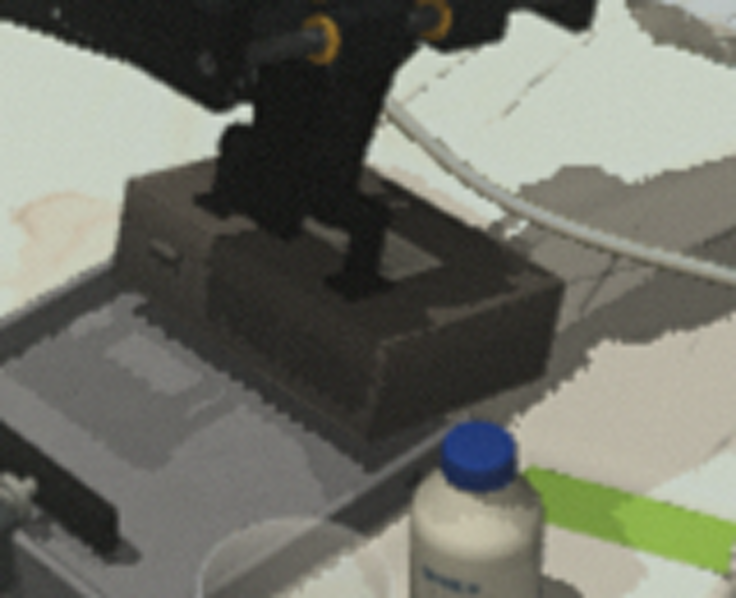

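View pics/b3s.png

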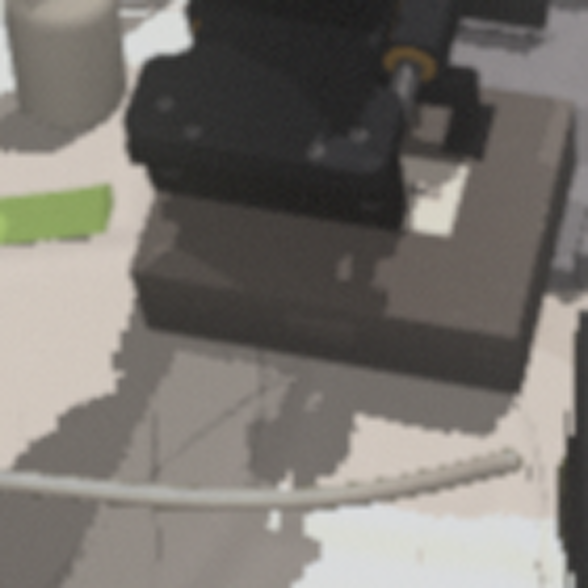

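```bash
cd .;python3 - <<'E'
from fitbox import *
p=k('b3',dict(RLt=(133,275),RLb=(147,328),RRt=(527,335),RRb=(517,388),FRt=(573,105)),dict(FRt=(128,180),FRb=(117,258),FLt=(382,345),FLb=(365,440),RLt=(563,282),RLb=(545,373)))
for q in((X,0,0),(-X+.072,0,.062)): w=world6(p,q); print(totray(w),w[2])
z=.048;print(totray((.4715-.0355*.089,.4216-.0355*.252)), .0445+.0355*.964)
E
```

```text
rear(tray) [-0.0465 -0.0005] yaw -0.18 pitch 14.34 rear z 0.0002 sd/px [0.0009 0.0015 0.0135 0.0213 0.0012] [[-0.9, -1.5], [0.2, 0.2], [-1.5, 0.8], [2.0, 2.4], [1.8, -1.9], [-0.9, -0.9], [-1.8, 3.2], [0.9, -0.4], [-0.1, 1.2], [1.5, -0.8], [0.4, 0.4]]
[ 0.04170757 -0.00081056] 0.02276112615849546
[ 0.00794496 -0.00070508] 0.078124249750739
[0.00791703 0.00043826] 0.07872199999999999
```

Fit and tool pose agree: the rear edge is on the bench, pitch is 14°, and the sill lies about 4 mm ahead of the box centre. Next I tip it level over the sill while moving on.

Call:
{"fn": "jog_arm", "kwargs": {
  "moves": [
    [1,0,0.0015,0.0008,0.025,0,0],
    [1,0,0.0031,0.0016,0.05,0,0],
    [1,0,0.0046,0.0025,0.075,0,0],
    [1,0,0.0061,0.0034,0.1,0,0],
    [1,0,0.0076,0.0043,0.125,0,0],
    [1,0,0.009,0.0053,0.15,0,0],
    [1,0,0.0105,0.0064,0.175,0,0],
    [1,0,0.0119,0.0074,0.2,0,0],
    [1,0,0.0133,0.0085,0.225,0,0],
    [1,0,0.0147,0.0097,0.25,0,0]
  ]
}}

```text
time_s: 18.95
tcp_pos: [0.4771, 0.4371, 0.0394]
ee_rot: [[-0.943, 0.334, 0.006], [0.334, 0.942, 0.018], [-0.0, 0.019, -1.0]]
wrist_force: [-1.1, -2.9, -4.4]
gripper_width: 0.15
```

```bash
cd .;python3 look.py b4; python3 zoom.py b4
```

```text
18.95 [  56.7   32.1   -8.1   -0.3  -48.8 -165.9] [0.4771 0.4371 0.0394] [-1.1 -2.9 -4.4] 0.15 70.5
```

View pics/b4c.png

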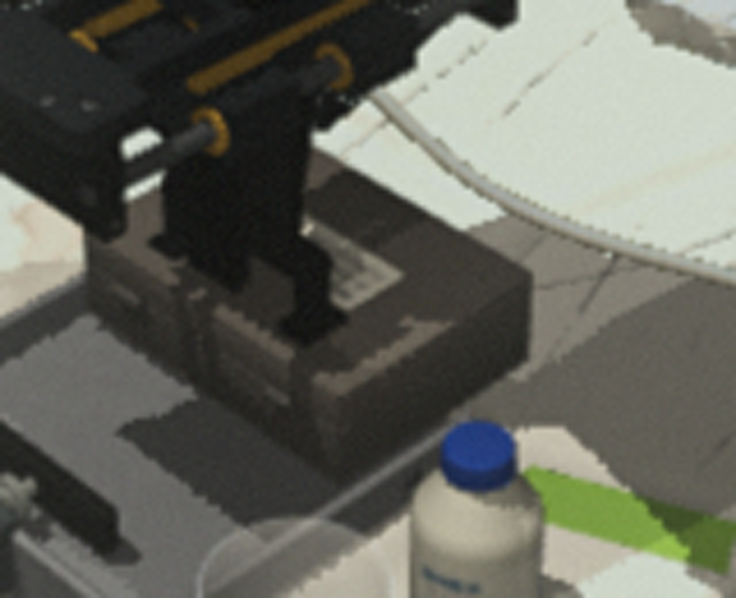

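View pics/b4s.png

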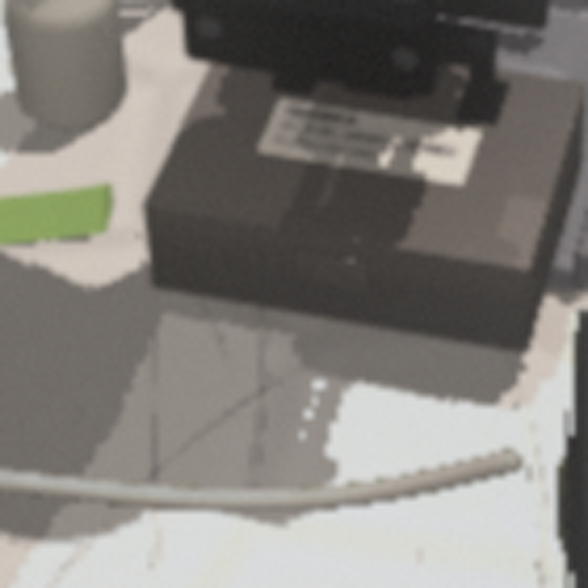

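Call:
{"fn": "jog_arm", "kwargs": {
  "moves": [
    [1,0,0.0011,0.0005,0.013,0,0],
    [1,0,0.0022,0.001,0.026,0,0],
    [1,0,0.0033,0.0015,0.039,0,0],
    [1,0,0.0044,0.002,0.052,0,0],
    [1,0,0.0055,0.0025,0.065,0,0],
    [1,0,0.0066,0.003,0.078,0,0],
    [1,0,0.0077,0.0035,0.091,0,0],
    [1,0,0.0088,0.004,0.104,0,0],
    [1,0,0.0099,0.0045,0.117,0,0],
    [1,0,0.011,0.005,0.13,0,0]
  ]
}}

```text
time_s: 19.88
tcp_pos: [0.4803, 0.4464, 0.0352]
ee_rot: [[-0.943, 0.331, -0.038], [0.334, 0.937, -0.108], [0.0, -0.115, -0.993]]
wrist_force: [-5.6, -8.5, 7.1]
gripper_width: 0.148
```

```bash
cd .;python3 look.py b5; python3 zoom.py b5
```

```text
19.8833 [  57.7   36.4   -1.6    1.7  -58.5 -168.2] [0.4803 0.4464 0.0352] [-5.6 -8.5  7.1] 0.148 70.52
```

View pics/b5c.png

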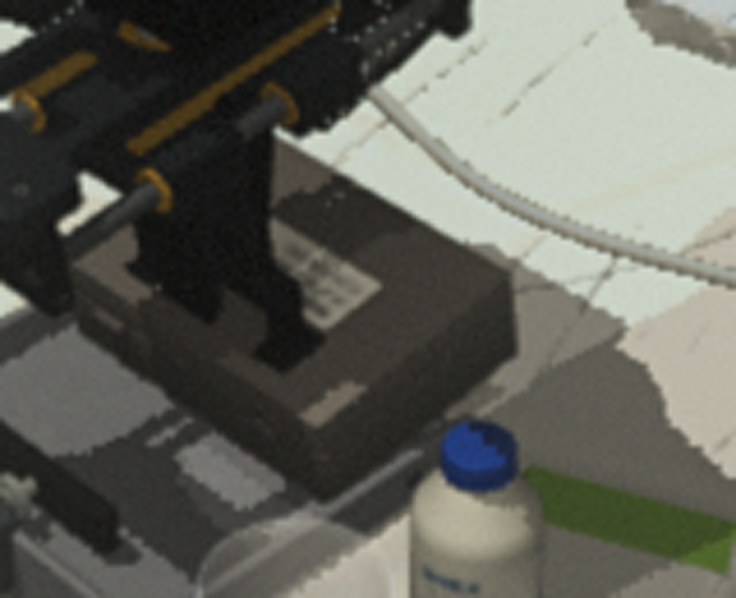

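View pics/b5s.png

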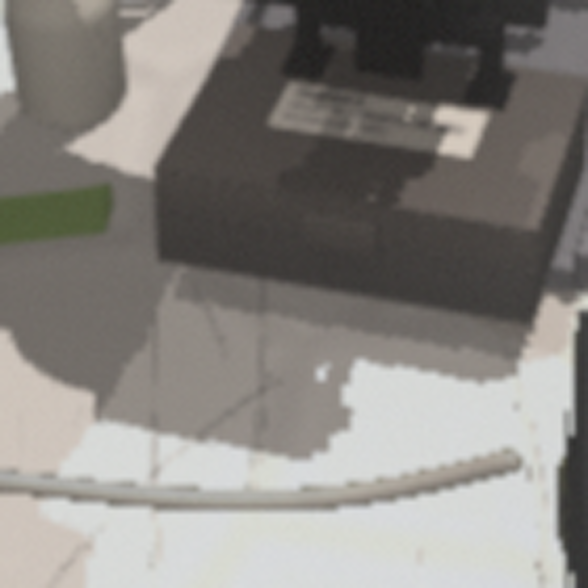

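```bash
cd .;python3 - <<'E'
from fitbox import *
p=k('b5',dict(RLt=(158,182),RLb=(160,258),RRt=(533,230),RRb=(527,322)),dict(FRt=(72,262),FRb=(80,325),FLt=(308,432),FLb=(322,500),RLt=(512,275),RLb=(515,355)))
for q in((X,0,0),(-X+.072,0,.062)): w=world6(p,q); print(totray(w),w[2])
E
```

```text
rear(tray) [-0.0326  0.0003] yaw -1.62 pitch -8.58 rear z 0.0183 sd/px [0.0009 0.0013 0.0124 0.0221 0.0011] [[-1.0, -5.2], [-0.9, -0.4], [1.3, 0.6], [1.2, 2.0], [-2.9, -2.5], [-0.4, 1.0], [0.2, -0.3], [0.3, 2.4], [0.1, -0.2], [1.1, 0.1]]
[ 0.0573548  -0.00218956] 0.004670359023840706
[ 0.04782543 -0.00192088] 0.06881175634411033
```

Call:
{"fn": "jog_arm", "kwargs": {
  "moves": [
    [1,0,0.001,-0.0006,0,0,0],
    [1,0,0.003,-0.0008,-0.005,0,0],
    [1,0,0.005,-0.001,-0.01,0,0],
    [1,0,0.007,-0.001,-0.015,0,0],
    [1,0,0.009,-0.0011,-0.02,0,0],
    [1,0,0.011,-0.0012,-0.024,0,0],
    [1,0,0.013,-0.0013,-0.028,0,0],
    [1,0,0.015,-0.0013,-0.032,0,0],
    [1,0,0.017,-0.0014,-0.037,0,0],
    [1,0,0.019,-0.0014,-0.041,0,0]
  ]
}}

```text
time_s: 20.82
tcp_pos: [0.4868, 0.4641, 0.0345]
ee_rot: [[-0.943, 0.333, -0.024], [0.334, 0.94, -0.069], [0.0, -0.073, -0.997]]
wrist_force: [-2.6, -8.5, 5.8]
gripper_width: 0.149
```

```bash
cd .;cat > st.py <<'E'
from fitbox import *
from station import sense
s=sense();R=s["ee_rot"];p=s["tcp_pos"]-.0355*R[:,2];t=totray(p);a=T[2]
f=np.array([np.cos(a),np.sin(a),0]);l=np.array([-f[1],f[0],0])
print('t',s["time_s"],'bar u %.1f y %.1f z %.1f mm'%((t[0]-.0035)*1e3,t[1]*1e3,p[2]*1e3),'pitch %.2f'%np.degrees(np.arcsin(R[2,1])),'yaw %.2f'%np.degrees(np.arctan2(R[1,1],R[0,1])-a),'F fwd %.1f lat %.1f up %.1f'%(s["wrist_force"]@f,s["wrist_force"]@l,s["wrist_force"][2]),'M',s["moment"].round(2),'j6',s["joints"][5].round(1),'w',round(s["gripper_width"],3))
print('tool comps fwd',(R.T@f).round(3),'up',R[2].round(3))
E
python3 st.py
```

```text
t 20.8167 bar u 61.7 y 0.1 z 69.9 mm pitch -4.19 yaw -0.11 F fwd -8.9 lat -0.4 up 5.8 M [-2.71  0.92 -0.02] j6 -168.0 w 0.149
tool comps fwd [ 0.002  0.997 -0.073] up [ 0.    -0.073 -0.997]
```

Call:
{"fn": "jog_arm", "kwargs": {
  "moves": [
    [1,0,0.0015,-0.001,0,0,0],
    [1,0,0.0035,-0.0012,0,0,0],
    [1,0,0.006,-0.0013,-0.003,0,0],
    [1,0,0.0085,-0.0014,-0.006,0,0],
    [1,0,0.011,-0.0016,-0.01,0,0],
    [1,0,0.0135,-0.0017,-0.013,0,0],
    [1,0,0.016,-0.0018,-0.016,0,0],
    [1,0,0.0185,-0.0019,-0.019,0,0],
    [1,0,0.0205,-0.002,-0.022,0,0],
    [1,0,0.0222,-0.0021,-0.023,0,0]
  ]
}}

```text
time_s: 21.65
tcp_pos: [0.4945, 0.4871, 0.0337]
ee_rot: [[-0.943, 0.334, -0.016], [0.334, 0.942, -0.043], [0.0, -0.045, -0.999]]
wrist_force: [0.3, 0.4, -8.3]
gripper_width: 0.15
```

```bash
cd .;python3 st.py; python3 look.py b6; python3 zoom.py b6
```

```text
t 21.65 bar u 85.0 y 0.4 z 69.1 mm pitch -2.60 yaw -0.12 F fwd 0.4 lat -0.1 up -8.3 M [ 0.46 -0.28 -0.08] j6 -168.0 w 0.15
tool comps fwd [ 0.002  0.999 -0.045] up [ 0.    -0.045 -0.999]
21.65 [  58.1   37.9    1.9    0.6  -56.6 -168. ] [0.4945 0.4871 0.0337] [ 0.3  0.4 -8.3] 0.15 70.49
```

View pics/b6.png

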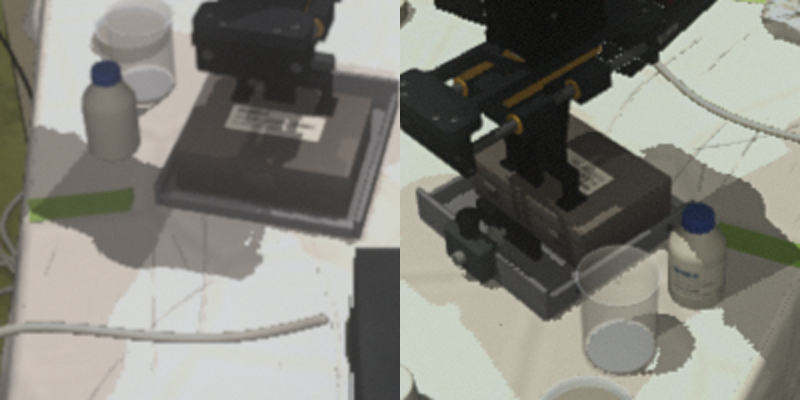

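View pics/b6c.png

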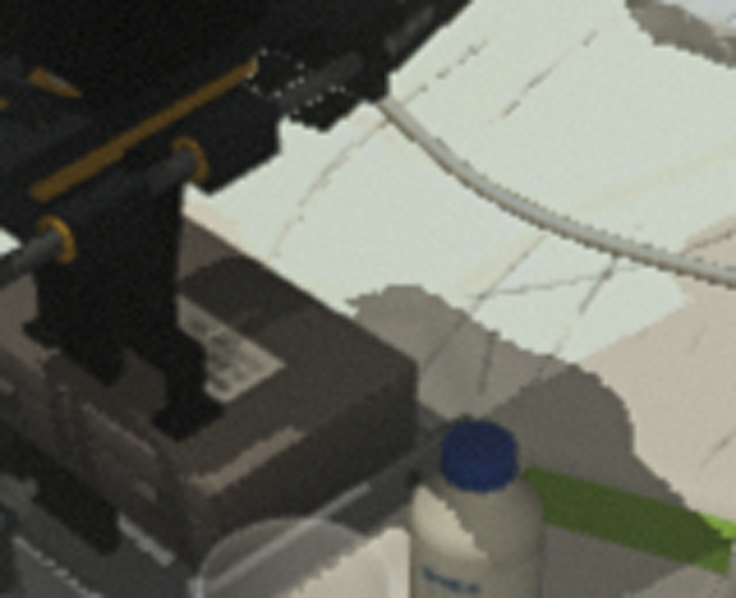

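The rear edge has just passed the sill. I'll level the box and set it down on the tray floor.

Call:
{"fn": "jog_arm", "kwargs": {
  "moves": [
    [1,0,0.001,0,0,0,0],
    [1,0,0.002,0,0,0,0],
    [1,0,0.003,0,-0.005,0,0],
    [1,0,0.0033,0,-0.015,0,0],
    [1,0,0.0037,0.0002,-0.025,0,0],
    [1,0,0.004,0.0004,-0.035,0,0],
    [1,0,0.0044,0.0006,-0.045,0,0],
    [1,0,0.0048,0.0008,-0.055,0,0],
    [1,0,0.005,0.001,-0.06,0,0],
    [1,0,0.005,0.001,-0.06,0,0]
  ]
}}

```text
time_s: 22.58
tcp_pos: [0.4962, 0.4917, 0.0336]
ee_rot: [[-0.943, 0.334, 0.005], [0.334, 0.943, 0.015], [-0.0, 0.015, -1.0]]
wrist_force: [-2.1, 0.1, -1.4]
gripper_width: 0.148
```

```bash
cd .;python3 st.py
```

```text
t 22.5833 bar u 87.6 y 0.4 z 69.1 mm pitch 0.89 yaw -0.10 F fwd -0.6 lat 2.0 up -1.4 M [-0.53  0.59 -0.04] j6 -167.2 w 0.148
tool comps fwd [0.002 1.    0.015] up [-0.     0.015 -1.   ]
```

Call:
{"fn": "jog_arm", "kwargs": {
  "moves": [
    [1,0,0.001,0,0,0,0],
    [1,0,0.002,0,0,0,0],
    [1,0,0.003,0,0,0,0],
    [1,0,0.004,0,0,0,0],
    [1,0,0.005,0.0001,0,0,0],
    [1,0,0.006,0.0001,0,0,0],
    [1,0,0.007,0.0001,0,0,0],
    [1,0,0.0075,0.0001,0,0,0],
    [1,0,0.008,0.0001,0,0,0],
    [1,0,0.008,0.0001,0,0,0]
  ]
}}

```text
time_s: 23.42
tcp_pos: [0.4987, 0.4967, 0.0335]
ee_rot: [[-0.943, 0.334, 0.003], [0.334, 0.943, 0.009], [0.0, 0.009, -1.0]]
wrist_force: [-2.7, -5.4, 3.1]
gripper_width: 0.154
```

```bash
cd .;python3 st.py;python3 look.py b7
python3 - <<'E'
import pickle,cv2,numpy as np
a=pickle.load(open("pics/b7.pkl","rb"))
cv2.imwrite("pics/b7z.png",np.hstack([cv2.resize(a[0]["frame"][210:310,260:400,::-1],(420,300),interpolation=2),cv2.resize(a[1]["frame"][260:360,225:350,::-1],(375,300),interpolation=2)]))
E
```

```text
t 23.4167 bar u 93.4 y -0.3 z 69.0 mm pitch 0.54 yaw -0.12 F fwd -6.0 lat 0.8 up 3.1 M [-2.09  0.81 -0.02] j6 -167.4 w 0.154
tool comps fwd [0.002 1.    0.009] up [ 0.     0.009 -1.   ]
23.4167 [ 5.800e+01  3.730e+01  1.100e+00 -1.000e-01 -5.330e+01 -1.674e+02] [0.4987 0.4967 0.0335] [-2.7 -5.4  3.1] 0.154 70.49
```

View pics/b7z.png

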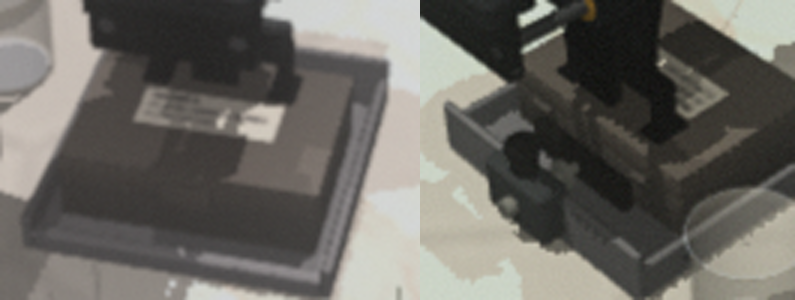

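Call:
{"fn": "jog_arm", "kwargs": {
  "moves": [
    [1,0,0.0005,0,0,0,0],
    [1,0,0.001,0,0,0,0],
    [1,0,0.0015,0,0,0,0],
    [1,0,0.002,0,0,0,0],
    [1,0,0.0025,0,0,0,0],
    [1,0,0.003,0,0,0,0],
    [1,0,0.0035,0,0,0,0],
    [1,0,0.004,0,0,0,0],
    [1,0,0.0045,0,0,0,0],
    [1,0,0.005,0,0,0,0]
  ]
}}

```text
time_s: 24.35
tcp_pos: [0.5004, 0.501, 0.0336]
ee_rot: [[-0.943, 0.334, 0.003], [0.334, 0.943, 0.008], [-0.0, 0.009, -1.0]]
wrist_force: [-2.5, -7.1, 3.6]
gripper_width: 0.151
```

```bash
cd .;python3 st.py
```

```text
t 24.35 bar u 98.1 y -0.4 z 69.1 mm pitch 0.50 yaw -0.13 F fwd -7.5 lat -0.0 up 3.6 M [-2.35  0.81 -0.09] j6 -167.5 w 0.151
tool comps fwd [0.002 1.    0.009] up [-0.     0.009 -1.   ]
```

Call:
{"fn": "jog_arm", "kwargs": {
  "moves": [
    [1,0,0.0003,-0.0002,0,0,0],
    [1,0,0.0006,-0.0004,0,0,0],
    [1,0,0.0009,-0.0005,0,0,0],
    [1,0,0.0012,-0.0005,0,0,0],
    [1,0,0.0015,-0.0005,0,0,0],
    [1,0,0.0018,-0.0005,0,0,0],
    [1,0,0.0021,-0.0005,0,0,0],
    [1,0,0.0024,-0.0005,0,0,0],
    [1,0,0.0027,-0.0005,0,0,0],
    [1,0,0.003,-0.0005,0,0,0]
  ]
}}

```text
time_s: 25.18
tcp_pos: [0.5012, 0.5036, 0.0336]
ee_rot: [[-0.942, 0.334, 0.002], [0.334, 0.942, 0.008], [0.0, 0.008, -1.0]]
wrist_force: [-1.6, -7.3, 1.3]
gripper_width: 0.149
```

```bash
cd .;python3 st.py;python3 look.py b8
python3 - <<'E'
import pickle,cv2,numpy as np
a=pickle.load(open("pics/b8.pkl","rb"))
cv2.imwrite("pics/b8z.png",cv2.resize(a[1]["frame"][260:360,225:350,::-1],(750,600),interpolation=2))
E
```

```text
t 25.1833 bar u 100.8 y -0.4 z 69.1 mm pitch 0.46 yaw -0.14 F fwd -7.4 lat -0.9 up 1.3 M [-2.34  0.67 -0.03] j6 -167.5 w 0.149
tool comps fwd [0.003 1.    0.008] up [ 0.     0.008 -1.   ]
25.1833 [ 5.810e+01  3.790e+01  2.300e+00 -1.000e-01 -5.400e+01 -1.675e+02] [0.5012 0.5036 0.0336] [-1.6 -7.3  1.3] 0.149 70.47
```

View pics/b8z.png

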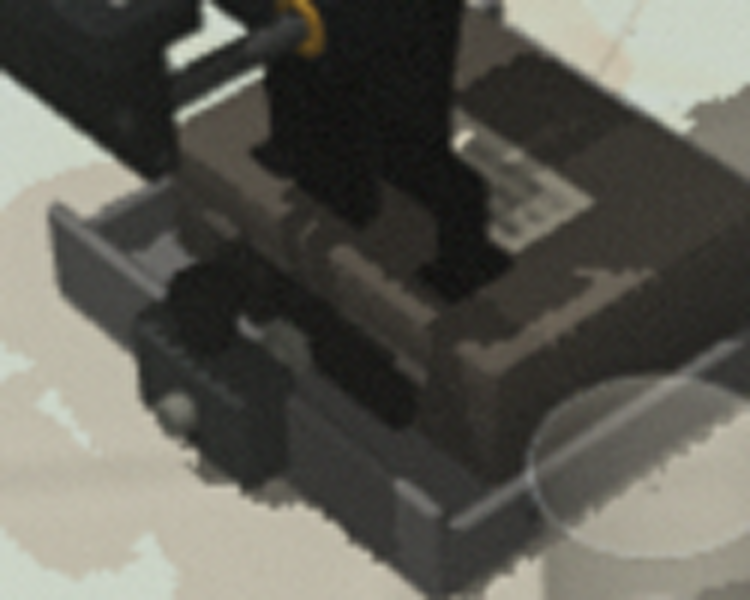

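Call:
{"fn": "jog_arm", "kwargs": {
  "moves": [
    [1,0,0.0003,0,0,0,0],
    [1,0,0.0006,0,0,0,0],
    [1,0,0.0009,0,0,0,0],
    [1,0,0.0012,0,0,0,0],
    [1,0,0.0015,0,0,0,0],
    [1,0,0.0018,0,0,0,0],
    [1,0,0.0021,0,0,0,0],
    [1,0,0.0024,0,0,0,0],
    [1,0,0.0027,0,0,0,0],
    [1,0,0.003,0,0,0,0]
  ]
}}

```text
time_s: 26.12
tcp_pos: [0.502, 0.5059, 0.0335]
ee_rot: [[-0.942, 0.335, 0.002], [0.335, 0.942, 0.007], [0.001, 0.007, -1.0]]
wrist_force: [-1.7, -8.8, 1.4]
gripper_width: 0.148
```

```bash
cd .;python3 st.py
```

```text
t 26.1167 bar u 103.3 y -0.4 z 69.0 mm pitch 0.38 yaw -0.15 F fwd -8.8 lat -1.3 up 1.4 M [-2.59  0.81 -0.05] j6 -167.6 w 0.148
tool comps fwd [0.003 1.    0.007] up [ 0.001  0.007 -1.   ]
```

Call:
{"fn": "jog_arm", "kwargs": {
  "moves": [
    [1,0,0.0002,0,0,0,0],
    [1,0,0.0004,0,0,0,0],
    [1,0,0.0006,0,0,0,0],
    [1,0,0.0008,0,0,0,0],
    [1,0,0.001,0,0,0,0],
    [1,0,0.0012,0,0,0,0],
    [1,0,0.0014,0,0,0,0],
    [1,0,0.0016,0,0,0,0],
    [1,0,0.0018,0,0,0,0],
    [1,0,0.002,0,0,0,0]
  ]
}}

```text
time_s: 26.95
tcp_pos: [0.5021, 0.5064, 0.0335]
ee_rot: [[-0.942, 0.335, 0.0], [0.335, 0.942, 0.004], [0.001, 0.004, -1.0]]
wrist_force: [-3.4, -9.8, 3.8]
gripper_width: 0.15
```

```bash
cd .;python3 st.py
```

```text
t 26.95 bar u 103.9 y -0.4 z 69.0 mm pitch 0.20 yaw -0.16 F fwd -10.4 lat -0.0 up 3.8 M [-3.3   1.13 -0.03] j6 -167.6 w 0.15
tool comps fwd [0.003 1.    0.004] up [ 0.001  0.004 -1.   ]
```

Call:
{"fn": "jog_arm", "kwargs": {
  "moves": [
    [1,0,0.0001,0,0,0,0],
    [1,0,0.0002,0,0,0,0],
    [1,0,0.0003,0,0,0,0],
    [1,0,0.0004,0,0,0,0],
    [1,0,0.0005,0,0,0,0],
    [1,0,0.0006,0,0,0,0],
    [1,0,0.0007,0,0,0,0],
    [1,0,0.0008,0,0,0,0],
    [1,0,0.0009,0,0,0,0],
    [1,0,0.001,0,0,0,0]
  ]
}}

```text
time_s: 27.78
tcp_pos: [0.5022, 0.5065, 0.0336]
ee_rot: [[-0.942, 0.335, -0.001], [0.335, 0.942, 0.002], [0.001, 0.002, -1.0]]
wrist_force: [-3.9, -11.5, 5.1]
gripper_width: 0.145
```

```bash
cd .;python3 st.py;python3 look.py b9
python3 - <<'E'
import pickle,cv2,numpy as np
a=pickle.load(open("pics/b9.pkl","rb"))
cv2.imwrite("pics/b9z.png",cv2.resize(a[1]["frame"][260:360,225:350,::-1],(750,600),interpolation=2))
E
```

```text
t 27.7833 bar u 104.1 y -0.4 z 69.1 mm pitch 0.10 yaw -0.17 F fwd -12.1 lat -0.1 up 5.1 M [-3.71  1.34 -0.03] j6 -167.6 w 0.145
tool comps fwd [0.003 1.    0.002] up [ 0.001  0.002 -1.   ]
27.7833 [ 5.810e+01  3.830e+01  3.100e+00 -1.000e-01 -5.480e+01 -1.676e+02] [0.5022 0.5065 0.0336] [ -3.9 -11.5   5.1] 0.145 70.44
```

View pics/b9z.png

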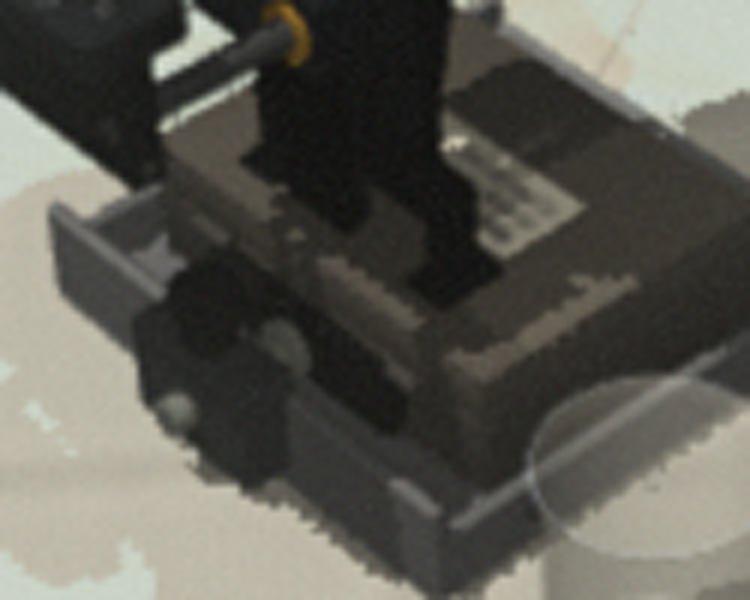

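Commanding 1 mm more moved the box only 0.2 mm, and the force rose from 10.4 to 12.1 N. The foot, which gives under only 2 N, was carried along, so it is solid on its rod. I'll relax the push, open partly to stay clear of the end stop, and lift off.

Call:
{"fn": "jog_arm", "kwargs": {
  "moves": [
    [1,0,-0.0005,-0.0005,0,0,0],
    [1,0,-0.001,-0.001,0,0,0],
    [1,0,-0.0015,-0.0015,0,0,0],
    [1,0,-0.002,-0.0015,0,0,0],
    [1,0,-0.0025,-0.0015,0,0,0],
    [1,0,-0.003,-0.0015,0,0,0],
    [1,0,-0.0035,-0.0015,0,0,0],
    [1,0,-0.0035,-0.0015,0,0,0],
    [1,0,-0.0035,-0.0015,0,0,0],
    [1,0,-0.0035,-0.0015,0,0,0]
  ]
}}

```text
time_s: 28.72
tcp_pos: [0.5022, 0.5066, 0.0336]
ee_rot: [[-0.942, 0.335, 0.003], [0.335, 0.942, 0.009], [0.001, 0.009, -1.0]]
wrist_force: [0.9, -6.2, -5.3]
gripper_width: 0.148
```

```bash
cd .;python3 st.py
```

```text
t 28.7167 bar u 103.9 y -0.3 z 69.1 mm pitch 0.53 yaw -0.16 F fwd -5.6 lat -2.9 up -5.3 M [-2.01 -0.25 -0.06] j6 -167.6 w 0.148
tool comps fwd [0.003 1.    0.009] up [ 0.001  0.009 -1.   ]
```

Call:
{"fn": "jog_arm", "kwargs": {
  "moves": [
    [1,0,0,0.0004,0,0,0],
    [1,0,0,0.0008,0,0,0],
    [0.8,0,0,0.0008,0,0,0],
    [0.6,0,0,0.0008,0,0,0],
    [0.5,0,0,0.0008,0,0,0],
    [0.4,0,0,0.0008,0,0,0],
    [0.3,0,0,0.0008,0,0,0],
    [0.2,0,0,0.0008,0,0,0],
    [0.2,0,0,0.0008,0,0,0],
    [0.2,0,0,0.0008,0,0,0]
  ]
}}

```text
time_s: 29.55
tcp_pos: [0.5028, 0.5098, 0.0351]
ee_rot: [[-0.943, 0.333, 0.006], [0.333, 0.943, 0.015], [-0.001, 0.016, -1.0]]
wrist_force: [-0.6, -0.1, 0.7]
gripper_width: 0.393
```

```bash
cd .;python3 st.py;python3 look.py c1
python3 - <<'E'
import pickle,cv2,numpy as np
a=pickle.load(open("pics/c1.pkl","rb"))
cv2.imwrite("pics/c1z.png",np.hstack([cv2.resize(a[0]["frame"][200:310,260:400,::-1],(400,314),interpolation=2),cv2.resize(a[1]["frame"][250:360,225:365,::-1],(400,314),interpolation=2)]))
from h import *
S=pickle.load(open("pics/side0.pkl","rb"));C=pickle.load(open("pics/scene0.pkl","rb"))
print('knob top',tri(S,(190+491/3.2,195+40/3.2),C,(225+120/3.5,220+300/3.5)))
E
```

```text
t 29.55 bar u 106.9 y 0.2 z 70.6 mm pitch 0.94 yaw -0.07 F fwd -0.3 lat 0.5 up 0.7 M [-0.11 -0.   -0.04] j6 -167.6 w 0.393
tool comps fwd [0.001 1.    0.016] up [-0.001  0.016 -1.   ]
29.55 [  58.2   38.1    2.9   -0.2  -53.9 -167.6] [0.5028 0.5098 0.0351] [-0.6 -0.1  0.7] 0.393 70.54
knob top (array([0.51861676, 0.55151279, 0.05553899]), np.float64(0.0006546878226256465))
```

View pics/c1z.png

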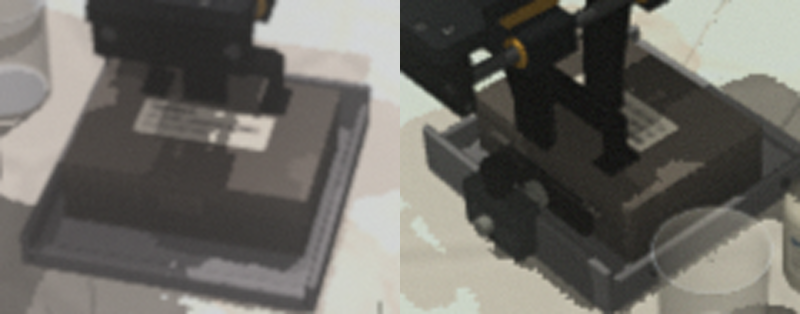

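Call:
{"fn": "jog_arm", "kwargs": {
  "moves": [
    [0.2,0,-0.001,-0.005,0,0,0],
    [0.2,0,-0.002,-0.012,0,0,0],
    [0.2,0,-0.003,-0.02,0,0,0],
    [0.2,0,-0.003,-0.03,0,0,0],
    [0.2,0,-0.003,-0.045,0,0,0],
    [0.2,0,-0.003,-0.065,0,0,0],
    [0.2,0,-0.003,-0.09,0,0,0],
    [0.2,0,-0.003,-0.12,0,0,0],
    [0.2,0,-0.003,-0.14,0,0,0],
    [0.2,0,-0.003,-0.15,0,0,0]
  ]
}}

```text
time_s: 30.48
tcp_pos: [0.5019, 0.5052, 0.1899]
ee_rot: [[-0.943, 0.333, 0.01], [0.333, 0.943, 0.019], [-0.003, 0.021, -1.0]]
wrist_force: [-0.3, 0.5, 0.3]
gripper_width: 0.398
```

```bash
cd .;python3 st.py;python3 look.py c2
python3 - <<'E'
import pickle,cv2,numpy as np
a=pickle.load(open("pics/c2.pkl","rb"))
cv2.imwrite("pics/c2s.png",cv2.resize(a[0]["frame"][195:315,260:400,::-1],(700,600),interpolation=2))
cv2.imwrite("pics/c2c.png",cv2.resize(a[1]["frame"][240:360,225:385,::-1],(800,600),interpolation=2))
E
```

```text
t 30.4833 bar u 102.1 y -0.4 z 225.4 mm pitch 1.23 yaw -0.08 F fwd 0.3 lat 0.5 up 0.3 M [-0.07 -0.02 -0.06] j6 -167.5 w 0.398
tool comps fwd [0.001 1.    0.021] up [-0.003  0.021 -1.   ]
30.4833 [ 5.810e+01  3.040e+01  1.240e+01 -1.000e-01 -7.070e+01 -1.675e+02] [0.5019 0.5052 0.1899] [-0.3  0.5  0.3] 0.398 70.53
```

View pics/c2s.png

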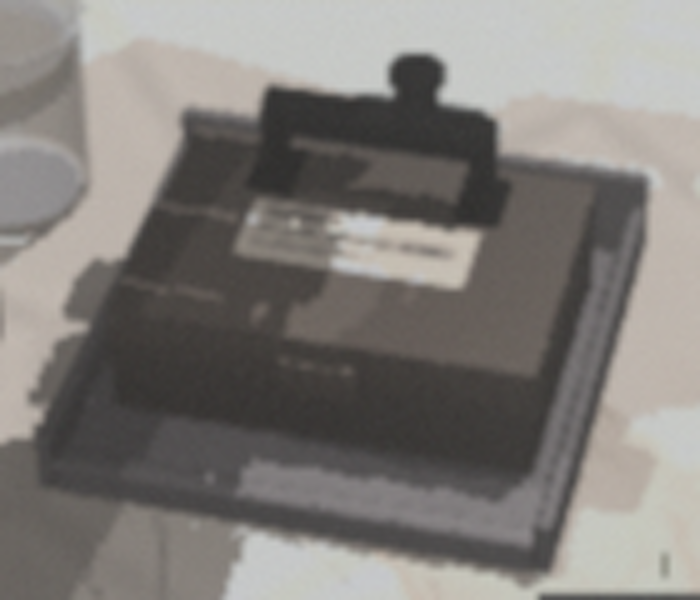

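View pics/c2c.png

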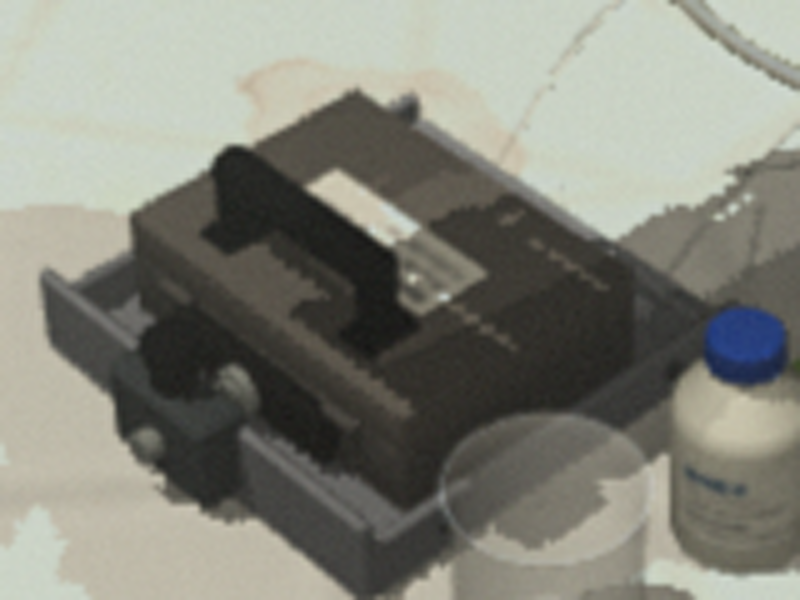

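Run:
```python
from fitbox import *
C0=pickle.load(open("pics/scene0.pkl","rb"));C1=pickle.load(open("pics/c2.pkl","rb"))[1];S1=pickle.load(open("pics/c2.pkl","rb"))[0]
f=lambda c:cv2.resize(c["frame"][285:345,245:310,::-1],(390,360),interpolation=2)
cv2.imwrite("pics/foot.png",np.hstack([f(C0),f(C1)]))
print('px per 6mm',proj(C1,world(T,(.121,.035,.02)))-proj(C1,world(T,(.115,.035,.02))))
s=lambda u:(260+u[0]/5,195+u[1]/5); c=lambda u:(225+u[0]/5,240+u[1]/5)
q=dict(RLt=(-X,Y,.038),RLb=(-X,Y,0),RRt=(-X,-Y,.038),RRb=(-X,-Y,0),FRt=(X,-Y,.038),FRb=(X,-Y,0),FLt=(X,Y,.038),FLb=(X,Y,0))
Sd=dict(RLt=(100,318),RLb=(112,400),RRt=(542,378),RRb=(530,470),FRt=(597,182)); Cd=dict(FRt=(135,215),FLt=(405,425),FLb=(405,502),RLt=(635,262),RRt=(357,92))
p=fb6([(S1,s(u),q[m]) for m,u in Sd.items()]+[(C1,c(u),q[m]) for m,u in Cd.items()])
w=world6(p,(X,0,0));print('front',totray(w),w[2])
```

```text
px per 6mm [-3.17841371  2.04027286]
rear(tray) [0.0351 0.0002] yaw -0.23 pitch 0.07 rear z 0.0058 sd/px [0.0008 0.0016 0.0095 0.024  0.0016] [[0.7, -2.2], [-0.1, 1.1], [-0.8, -0.2], [0.8, 1.3], [0.4, -0.7], [-1.6, -0.3], [-0.0, -0.6], [1.0, 3.9], [1.0, 1.8], [0.1, -1.1]]
front [ 0.12611484 -0.00015777] 0.005891503816232891
```

View pics/foot.png

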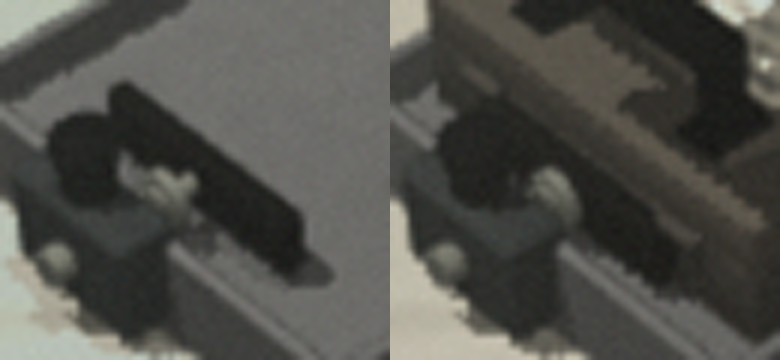

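The box lies flat (pitch 0.1°, underside on the 6 mm floor). The foot has moved about 6 mm from its untouched position, which is its full travel. I'll check the bystanders and that the box stays put, then hand in.

Run:
```python
from station import *
import pickle,cv2,numpy as np
c0=pickle.load(open("pics/scene0.pkl","rb"))["frame"];s0=pickle.load(open("pics/side0.pkl","rb"))["frame"]
def blue(f,r):
    h=cv2.cvtColor(f,cv2.COLOR_RGB2HSV)[r[0]:r[1],r[2]:r[3]];m=cv2.inRange(h,(105,130,50),(130,255,255));y,x=np.nonzero(m);return round(x.mean()+r[2],1),round(y.mean()+r[0],1)
a=capture("scene")["frame"];b=capture("side")["frame"]
print(blue(c0,(290,330,350,400)),blue(a,(290,330,350,400)),blue(s0,(215,240,225,265)),blue(b,(215,240,225,265)))
p=pickle.load(open("pics/c2.pkl","rb"))
for n,f0,f1,r in(("beaker side",s0,b,(185,235,232,280)),("beaker scene",c0,a,(320,390,310,360)),("box c2-now",p[1]["frame"],a,(250,350,240,360))):
    g=[cv2.Canny(cv2.GaussianBlur(cv2.cvtColor(f,cv2.COLOR_RGB2GRAY)[r[0]:r[1],r[2]:r[3]],(3,3),0),30,90).astype(np.float32) for f in(f0,f1)]
    print(n,cv2.phaseCorrelate(*g))
print(sense()["time_s"],sense()["wrist_force"].round(1)); print(finish_job())
```

```text
(np.float64(373.2), np.float64(308.5)) (np.float64(373.4), np.float64(308.4)) (np.float64(242.3), np.float64(224.5)) (np.float64(242.3), np.float64(224.6))
beaker side ((-0.08585571181011886, 0.11833382750729626), 0.8139177184303602)
beaker scene ((-0.18136473244992146, -0.17694191399717596), 0.597737582789527)
box c2-now ((0.02503048308589939, 0.029451971877549), 0.8962181510925293)
30.6833 [ 0.6 -0.   0.3]
the job is handed in; nothing more can be done
None
```

The slide box is home in the dock tray, flat on the floor with the end-stop foot pressed in, and the job was handed in at 30.7 s. One requirement was broken on the way: the whole box was briefly off the bench.

**How it went:** I gripped the handle and turned the box about 28° to square it with the tray. I then raised the leading edge to about 14° at most, slid it over the sill, tipped it level and set it down inside. From there I pushed it slowly onto the stop, relaxed, let go and lifted clear.

**Last checks:**
- **Box:** it lies flat, about 0.2° off the tray axis and centred to within 1 mm. It did not move after release.
- **Foot:** it moved about 6 mm from its untouched position, which is its full travel. The last 1 mm of commanded push moved the box only 0.2 mm.
- **Forces:** the highest wrist force I read along the push was 12 N at the end stop, part of it sliding friction. The highest over the sill was about 10 N. These are readings at the end of each move, so brief peaks in between were not seen.
- **Bystanders:** the bottle and beaker are where they stood, within 0.3 pixel.

**What went wrong or disagreed:**
- **Grip slipped:** the real fingertips sit about 19 mm above the reported TCP, so the first grip slipped off the bar and moved the box a few mm. I gripped again lower.
- **Box carried briefly:** the bar did not turn in the pads as described. At the first raise the rear edge came up about 10 mm, so the box hung clear of the bench for one to two seconds. It was about 40 mm before the sill at that point. I put the rear edge back down by tilting the tool. The force readings suggest it may also have been nearly clear while I was squaring it up, and for a moment just inside the sill.
- **Starting angle:** the box stood about 29° (0.5 rad) off the tray axis, not the stated 0.2 rad at most.

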